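# Flux bottle on the touch-run mixer

### The job

The solids in the small flux bottle have settled. Pick the closed bottle up, tip it over in the air until its cap points well downward for a moment, then turn it upright again and stand it in the sprung cup of the little mixer. The mixer runs only while it is pushed, so press the bottle straight down until the cup is at the bottom of its travel, and finish holding it pressed there: do not let go. Leave the two vials standing where they are.

Things in the scene. Friction and masses are not known exactly. Their poses are not given: they have to be found in the camera images.
- flux_bottle: Small closed white bottle, loose, 20 to 40 g: cylinder 25 mm across from 0 to 41 mm, narrower black cap 15.6 mm across from 41 to 60 mm. Origin at the centre of its underside, z to the cap. Starts upright on the blue mat (top 7 mm above the bench), left (+y) of the 105 mm tall board holder; that and the hot-air stand fill the robot's right (y below 0.04), so its +y side is freer.
- vial_a: Bystander, loose: short white vial 27 mm across, 45 mm tall, with a cap as wide as its body. Origin at the centre of its underside. Must stay standing where it is.
- vial_b: Bystander, loose: slightly slimmer, taller white vial 25 mm across, 49 mm tall, with a black cap as wide as its body. Origin at the centre of its underside. Must stay standing where it is.
- mixer: Small round white touch-run mixer, fixed to the surface by its suction feet, 102 mm across at the foot, narrowing to 76 mm, housing top 64 mm above the surface. Origin on its axis at the work surface, z up; the black panel with dial and rocker looks to its -x.
- cup_floor (a point): Centre of the inner floor of the mixer's black ring cup, on the mixer's axis, 94 mm above the work surface when not pressed; z up. The recess is round: 28 mm across at the floor, 29 mm at 6 mm above it, flaring to 39 mm at its rim, 14 mm above the floor; the rim is 47 mm across outside.
- cup (a joint): How far the cup is pushed down against its spring, m: 0 free, 0.008 at its bottom stop. It begins to move at about 3 N, takes about 11 N at the stop and springs back when let go.
There are look-alikes about, which are no part of the job. Of the things that look like the mixer, the larger one is meant.

How it is judged:
By the outcome, as a careful person would: the job done as asked, in the order asked, and still so for the second after the job is handed in, while the arm keeps its last pose, push and grip.
It also fails if it takes over 72 s, if anything falls off the work surface, if the arm or the gripper's body presses on something with over 40 N, if the wrist force passes 120 N, or if a joint passes its speed limit or range.

### The arm

A 6-joint arm with a two-finger parallel gripper is mounted at the origin on a cart in front of the work surface, level with it; the furniture and walls round the work are solid. World frame = base frame: x ahead of the robot, y to its left, z up, the work surface at z = 0. Lengths are in m, angles in rad, forces in N, time in s.
With the tool pointing down it reaches from about 0.3 to 0.875 m from the base axis. Payload 6.4 kg.
Tool frame: the origin (TCP) lies midway between the tips of the shut fingers; the grasp point (between the pads) lies 19 mm behind it; z points along the fingers, y is the line along which they close (so a half turn about z gives the same grasp; the last joint's range is limited). The gripper opens to 85 mm and grips with 20 to 120 N. Pads are 22 mm wide; open, the fingers measure 114 mm over their backs; the gripper's body (76 mm by 85 mm) begins 54 mm behind the grasp point. The pads swing forward as they close: fully open they stand 13 mm farther back than shut.
Start: joints at [-1.329, 0.181, 1.607, -0, 1.354, -0.206], TCP at [0.249, -0.518, 0.231] pointing down, gripper open.
Joint ranges: [-2.99, 2.99], [-0.89, 2.07], [0.3, 2.58], [-1.14, 4.28], [0, 2.63], [-3.12, 3.12]. Speed limits (rad/s): [2.57, 2.57, 3.01, 3.14, 3.14, 3.14].

### API

Orientations are given as a unit quaternion [w, x, y, z].
In Python, from bench import ctrl gives the robot as it stands.
- The arm moves only by the tool drive_tool, never from a script. Its argument "plan" is a list that holds one entry, the list of rows, each a list of 4 numbers: the shift along the tool's x, y, z scaled (see below), then the turn about the tool's z scaled (see below). In form: [[[x, y, z, roll], ...]]. A call has 1 to 12 rows; each row is the pose to reach, as a shift and turn from the pose commanded when the call began, along the tool's axes at that moment, turning the shorter way round; what a row does not reach only later rows make up. The controller multiplies each number of a shift by 400 mm and each number of a turn by 180 degrees. A row lasts 1/12 s, in which the tool goes at most 41.7 mm and 7.16 degrees, less where a joint would pass 70% of its speed; a pose out of reach is approached as far as the arm can. A call with a number of a shift or a turn outside -1 to 1 is refused whole. A call with a gripper value outside its range is refused whole. "jaw" is the closure, from 0 (fully open) to 1 (shut), set as the call begins (left out, the last holds). The fingers move at their own pace and stop on an object; the grip force is fixed at half the most. Time passes only in rows, so rows that repeat a pose let the fingers close. It gives the time, the measured TCP pose, the force, the opening and the grip force at its end, in the units of the state.
- ctrl.get_obs(): the state, without advancing time (a new reading comes with each control period).
- ctrl.camera(name): name is "side" or "top"; returns (picture, depth): 384x512x3 uint8, red, green, blue; 384x512 float32, m along the optical axis (not along the pixel's ray), 0 where there is no reading.
- ctrl.camera_info(name): a dict with "camera_matrix" (3x3 intrinsics, pixels), "D" ([k1, k2, p1, p2, k3] as OpenCV has them; the pictures are not rectified), "R" (3x3) and "t" (3): a world point X has camera coordinates R X + t. Camera axes: x right, y down, z forward; pixel columns grow to the right and rows downward; lengths in m; the calibration is good to about 2 mm. A picture is of the moment at which its call begins. camera_info takes no time and is no camera call.
- ctrl.hand_in(): hands the job in; it is judged then, once.
The state is a dict: "time_s": time; "q": joint angles; "dq": joint speeds; "joint_efforts": joint torques, N m; "eef_pos": TCP position; "eef_rot": TCP orientation; "wrist_force": force on the tool from outside, world axes, zero at the start; "torque": the same for the moment, N m; "opening": opening from 0.0 (shut) to 1.0 (fully open); "grasp_force": force on a finger pad.
Only numpy, scipy, OpenCV 4.12 (cv2) and the standard library are available. Lean on these libraries where they do the work, as an engineer would, in place of code of your own. Each camera call takes 0.05 s, during which the arm holds its last target. There are 200 camera calls.

## Working session

There is one attempt and no reset: what is moved stays moved. The work goes in short steps, Python scripts to look and compute and a tool call to move; the robot and the scene stay as the last step left them, time stands still between calls to the robot, and variables do not carry over. Pictures are saved under pics/ and viewed, at most 10 in all, crops included, and the job is handed in when it is done.

Besides the shell and the picture viewer there is one more tool, called after "Emit:" as name(argument=value, ...) on one line, values as JSON. drive_tool: Moves the arm, as the interface text tells. Its arguments: {"type":"object","properties":{"plan":{"type":"array"},"jaw":{"type":"number"}},"required":["plan"]}

```bash
ls -la; mkdir -p pics
python3 - <<'E'
from bench import ctrl
import cv2,numpy as np
np.set_printoptions(precision=4,suppress=True)
print(ctrl.get_obs())
ims=[]
for n in("side","top"):
    im,d=ctrl.camera(n); np.savez(f"{n}0.npz",im=im,d=d); cv2.imwrite(f"pics/{n}0.png",im[...,::-1])
    i=ctrl.camera_info(n); print(n,{k:np.array(v).round(4).tolist() for k,v in i.items() if k in("camera_matrix","D","R","t")}, "cam at",-np.array(i["R"]).T@np.array(i["t"]))
E
```

```text
total 12
drwxr-xr-x  3 agent agent 4096 Nov 29 18:53 .
drwxr-xr-x 23 root  root  4096 Nov 29 18:53 ..
drwxr-xr-x  2 agent agent 4096 Nov 29 18:53 pics
{'time_s': 0.0, 'q': array([-1.3293,  0.1815,  1.608 ,  0.0001,  1.3538, -0.2063]), 'dq': array([-0.0009, -0.    , -0.0006,  0.0011, -0.0007,  0.    ]), 'joint_efforts': array([  0.0007, -44.4866, -35.1337,  -0.0002,   0.009 ,   0.    ]), 'eef_pos': array([ 0.2488, -0.5177,  0.2304]), 'eef_rot': array([-0.0009,  0.975 ,  0.222 ,  0.    ]), 'wrist_force': array([-0.3802,  0.0317, -0.6691]), 'torque': array([ 0.0054, -0.0186,  0.005 ]), 'grasp_force': 0.0, 'opening': 0.9987523626609106}
side {'camera_matrix': [[440.0868, 0.0, 252.7801], [0.0, 440.0868, 188.4088], [0.0, 0.0, 1.0]], 'D': [-0.0543, 0.0, 0.0, 0.0, 0.0], 'R': [[-0.9994, 0.0332, -0.0134], [0.0285, 0.5084, -0.8607], [-0.0217, -0.8605, -0.509]], 't': [0.5086, -0.0828, 1.1635]} cam at [0.536  1.0264 0.5278]
top {'camera_matrix': [[471.1369, 0.0, 252.3205], [0.0, 471.1369, 178.5168], [0.0, 0.0, 1.0]], 'D': [-0.1225, 0.0, 0.0, 0.0, 0.0], 'R': [[0.0248, -0.9997, 0.0083], [-0.9981, -0.0253, -0.0563], [0.0565, -0.0069, -0.9984]], 't': [0.2698, 0.5166, 1.1402]} cam at [0.4444 0.2906 1.1652]
```

View pics/side0.png

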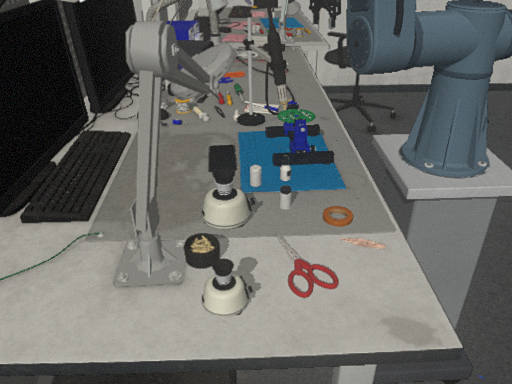

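View pics/top0.png

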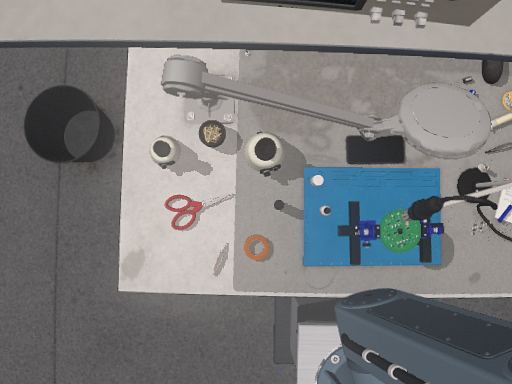

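View pics/crop0.png

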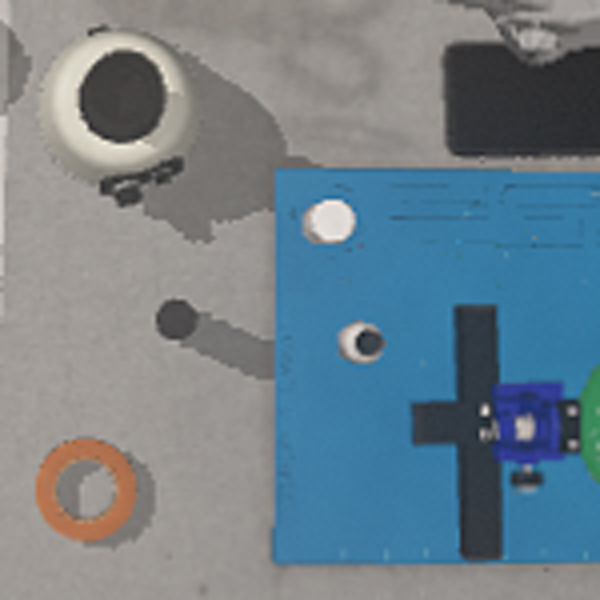

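Emit:
drive_tool(plan=[[[0,0,-0.55,0],[0,0,-0.55,0],[0,0,-0.55,0],[0,0,-0.55,0],[0,0,-0.55,0],[0.5,-0.625,-0.55,0],[0.5,-0.625,-0.55,0],[0.5,-0.625,-0.55,0],[0.5,-0.625,-0.55,0],[0.5,-0.625,-0.55,0],[0.5,-0.625,-0.55,0],[0.5,-0.625,-0.55,0]]])

```text
time_s: 1.1
eef_pos: [0.3144, -0.2323, 0.4499]
eef_rot: [-0.0, 0.975, 0.222, -0.0]
wrist_force: [1.8, -0.7, 0.4]
opening: 1.002
grasp_force: 0.0
```

Emit:
drive_tool(plan=[[[0.6,-0.76,0,0],[0.6,-0.76,0,0],[0.6,-0.76,0,0],[0.6,-0.76,0,0],[0.6,-0.76,0,0],[0.6,-0.76,0,0],[0.6,-0.76,0,0],[0.6,-0.76,0,0],[0.6,-0.76,0,0],[0.6,-0.76,0,0]]])

```text
time_s: 1.93
eef_pos: [0.3989, 0.1484, 0.4497]
eef_rot: [-0.001, 0.974, 0.225, -0.0]
wrist_force: [-0.2, -0.4, 0.0]
opening: 1.002
grasp_force: 0.0
```

Run:
```python
from h import *
print(ctrl.get_obs())
```

```text
{'time_s': 1.9333, 'q': array([ 0.0743, -0.2575,  1.6033,  0.002 ,  1.7964,  1.1924]), 'dq': array([ 0.276 ,  0.1716, -0.1304, -0.0429, -0.0235,  0.2465]), 'joint_efforts': array([  0.1907, -24.8925, -37.9954,   0.3306,  -0.1712,   0.5367]), 'eef_pos': array([0.3989, 0.1484, 0.4497]), 'eef_rot': array([-0.001 ,  0.9744,  0.2246, -0.0002]), 'wrist_force': array([-0.2358, -0.4122,  0.0056]), 'torque': array([-0.0573, -0.0018, -0.0045]), 'grasp_force': 0.0, 'opening': 1.0019403145508647}
```

Emit:
drive_tool(plan=[[[0,0,-1,0],[0,0,-1,0],[0,0,-1,0],[0,0,-1,0],[0,0,-1,0],[0,0,-1,0],[0,0,-1,0],[0,0,-1,0],[0,0,-1,0],[0,0,-1,0],[0,0,-1,0],[0,0,-1,0]]])

```text
time_s: 2.93
eef_pos: [0.4049, 0.1448, 0.8342]
eef_rot: [0.002, 0.975, 0.222, 0.007]
wrist_force: [0.0, 0.5, 0.0]
opening: 1.001
grasp_force: 0.0
```

Run:
```python
from h import *
print(ctrl.get_obs())
```

```text
{'time_s': 2.9333, 'q': array([ 0.0665,  0.1995,  0.3016, -0.0016,  2.626 ,  1.1884]), 'dq': array([ 0.0028, -0.0536, -0.0702, -0.0001,  0.0263, -0.0008]), 'joint_efforts': array([ -0.0239, -32.6621, -22.5176,  -0.0006,  -0.3005,   0.0044]), 'eef_pos': array([0.4049, 0.1448, 0.8342]), 'eef_rot': array([0.0015, 0.975 , 0.2219, 0.0071]), 'wrist_force': array([0.0481, 0.5092, 0.0245]), 'torque': array([ 0.0116, -0.0298, -0.0026]), 'grasp_force': 0.0, 'opening': 1.0006636565745948}
```

Emit:
drive_tool(plan=[[[0,0,-1,0],[0,0,-1,0],[0,0,-1,0],[0,0,-1,0],[0,0,-1,0],[0,0,-1,0]]])

```text
time_s: 3.43
eef_pos: [0.3822, 0.1379, 0.8539]
eef_rot: [0.005, 0.975, 0.222, 0.032]
wrist_force: [0.2, 0.3, -0.7]
opening: 1.0
grasp_force: 0.0
```

Run:
```python
from h import *
print(ctrl.get_obs())
```

```text
{'time_s': 3.4333, 'q': array([0.052 , 0.1536, 0.2977, 0.0002, 2.6261, 1.1752]), 'dq': array([-0.0012,  0.014 , -0.0011, -0.0009, -0.0026, -0.002 ]), 'joint_efforts': array([  0.0825, -30.9363, -24.9014,  -0.0022,  -0.2635,  -0.003 ]), 'eef_pos': array([0.3822, 0.1379, 0.8539]), 'eef_rot': array([0.0054, 0.9745, 0.2219, 0.0316]), 'wrist_force': array([ 0.2329,  0.3346, -0.7412]), 'torque': array([ 0.0197,  0.042 , -0.0333]), 'grasp_force': 0.0, 'opening': 1.0003865078513734}
```

Emit:
drive_tool(plan=[[[0,0,-1,0],[0,0,-1,0],[0,0,-1,0],[0,0,-1,0],[0,0,-1,0],[0,0,-1,0]]])

```text
time_s: 3.93
eef_pos: [0.362, 0.1331, 0.8689]
eef_rot: [0.009, 0.974, 0.222, 0.051]
wrist_force: [1.0, 0.2, -0.2]
opening: 0.998
grasp_force: 0.0
```

Emit:
drive_tool(plan=[[[0,0,0,0]]])

```text
time_s: 4.02
eef_pos: [0.3622, 0.1332, 0.8687]
eef_rot: [0.009, 0.974, 0.222, 0.051]
wrist_force: [0.2, -1.0, -0.9]
opening: 0.999
grasp_force: 0.0
```

Run:
```python
from h import *
print(ctrl.get_obs())
```

```text
{'time_s': 4.0167, 'q': array([0.0411, 0.1144, 0.2977, 0.0022, 2.626 , 1.166 ]), 'dq': array([-0.0007,  0.0046, -0.0004, -0.0025, -0.0001,  0.0008]), 'joint_efforts': array([  0.0338, -27.4568, -21.6575,  -0.0015,  -0.479 ,   0.0054]), 'eef_pos': array([0.3622, 0.1332, 0.8687]), 'eef_rot': array([0.0089, 0.9737, 0.2218, 0.051 ]), 'wrist_force': array([ 0.2294, -0.9998, -0.8875]), 'torque': array([0.0012, 0.0729, 0.0088]), 'grasp_force': 0.0, 'opening': 0.9987921224549885}
```

```bash
cat > fk.py <<'E'
import numpy as np
from scipy.spatial.transform import Rotation as Ro
from scipy.optimize import least_squares
LO=np.array([-2.99,-.89,.3,-1.14,0,-3.12]);HI=np.array([2.99,2.07,2.58,4.28,2.63,3.12])
def fk(q,p,s4=1):
    zs,L1,L2,L3,b,a=p[:6]
    R1=Ro.from_euler('z',q[0]);R2=R1*Ro.from_euler('y',q[1]);R3=R2*Ro.from_euler('y',q[2])
    R=R3*Ro.from_euler('z',s4*q[3])*Ro.from_euler('y',q[4])*Ro.from_euler('z',q[5])
    x=np.array([0,0,zs])+R1.apply([0,b,0])+R2.apply([0,0,L1])+R3.apply([a,0,L2])+R.apply([0,0,L3])
    return x,R*Ro.from_euler('z',-np.pi/2),x-R.apply([0,0,L3])
Q=np.array([[-1.3293,.1815,1.608,.0001,1.3538,-.2063],[.0743,-.2575,1.6033,.002,1.7964,1.1924],[.0665,.1995,.3016,-.0016,2.626,1.1884],[.052,.1536,.2977,.0002,2.6261,1.1752],[.0411,.1144,.2977,.0022,2.626,1.166]])
X=np.array([[.2488,-.5177,.2304],[.3989,.1484,.4497],[.4049,.1448,.8342],[.3822,.1379,.8539],[.3622,.1332,.8687]])
P=np.array([0.2,.43,.43,.25,.118,0])
E
python3 - <<'E'
from fk import *
np.set_printoptions(precision=4,suppress=True)
f=lambda p:np.r_[np.concatenate([fk(q,p)[0]-x for q,x in zip(Q,X)]),1e-3*(p-P)]
r=least_squares(f,P);print(r.x,abs(r.fun).max(),r.fun[:15])
W=[[-.0009,.975,.222,0],[.0089,.9737,.2218,.051]]
for q,w in zip(Q[[0,4]],W):
    print(fk(q,r.x)[1].as_quat()[[3,0,1,2]],w, fk(q,r.x,-1)[1].as_quat()[[3,0,1,2]])
E
```

```text
[0.3131 0.4381 0.5145 0.3185 0.1178 0.0856] 0.00011308485885127645 [ 0.0001  0.      0.     -0.      0.     -0.      0.     -0.      0.
 -0.     -0.     -0.      0.     -0.0001  0.    ]
[ 0.     -0.222   0.975   0.0009] [-0.0009, 0.975, 0.222, 0] [-0.0001 -0.222   0.975   0.0009]
[ 0.051  -0.2218  0.9737 -0.0089] [0.0089, 0.9737, 0.2218, 0.051] [ 0.0508 -0.2199  0.9742 -0.0098]
```

```bash
cat >> fk.py <<'E'
P=np.array([.3131,.4381,.5145,.3185,.1178,.0856])
def FK(q):
    x,R,w=fk(q,P); return x,R*Ro.from_euler('z',np.pi),w
def ik(q0,x,R,w=1.,lo=LO,hi=HI):
    def f(q):
        p,r,_=FK(q); return np.r_[p-x,w*(r*R.inv()).as_rotvec(),1e-4*(q-q0)]
    s=least_squares(f,np.clip(q0,lo+1e-4,hi-1e-4),bounds=(lo,hi),xtol=1e-10,ftol=1e-10); return s.x,s.fun
def Rh(eta,slant,roll=0):
    # tool z heading eta, slant below horizontal; roll=0 -> tool y horizontal, tool x up-ish
    z=np.array([np.cos(slant)*np.cos(eta),np.cos(slant)*np.sin(eta),-np.sin(slant)])
    y=np.cross(z,[0,0,1]);y/=np.linalg.norm(y);x=np.cross(y,z)
    return Ro.from_matrix(np.c_[x,y,z])*Ro.from_euler('z',roll)
E
python3 - <<'E'
from fk import *
np.set_printoptions(precision=3,suppress=True)
for w in(.3,.6,1,1.5,2,3):
    o=[]
    for a,b in((1,2),(2,3),(3,4)):
        x,R,_=FK(Q[a]); q,f=ik(Q[a],x+R.apply([0,0,-.4]),R,w); o+=[q[[1,2,4]],np.degrees(np.sum(q[[1,2,4]])-np.sum(Q[a][[1,2,4]]))]
    print(w,o)
print([np.sum(q[[1,2,4]])-np.pi for q in Q])
d=np.radians
for eta in(-40,-30,-20,-10,0):
  for sl in(10,20,30):
    for nm,g in(('bot',(.435,.109,.057)),('mix',(.571,.256,.144)),('high',(.42,.15,.35))):
      R0=Rh(d(eta),d(sl)); best=None
      for k in range(6):
        for roll in(0,np.pi):
          R=R0*Ro.from_euler('z',roll)
          rng=np.random.default_rng(k); q,f=ik(np.array([0,0,2,3.3,1,rng.uniform(-2,2)])+rng.normal(size=6)*.3,np.array(g)+R.apply([0,0,.019]),R,.3)
          e=np.linalg.norm(f[:6])
          if e<1e-4 and (best is None or np.min([q-LO,HI-q])>best[0]): best=(np.min([q-LO,HI-q]),roll,q,FK(q)[2])
      print(eta,sl,nm,best)
E
```

```text
0.3 [array([0.186, 0.3  , 2.63 ]), np.float64(-1.478815105104667), array([-0.112,  0.3  ,  2.305]), np.float64(-36.296855160584315), array([-0.184,  0.3  ,  2.334]), np.float64(-35.92565102539307)]
0.6 [array([0.185, 0.315, 2.63 ]), np.float64(-0.6840623522143598), array([0.025, 0.3  , 2.63 ]), np.float64(-9.85390627477692), array([-0.025,  0.3  ,  2.63 ]), np.float64(-9.88209473312445)]
1 [array([0.183, 0.325, 2.63 ]), np.float64(-0.28421215876804434), array([0.095, 0.3  , 2.63 ]), np.float64(-5.83312283419649), array([0.046, 0.3  , 2.63 ]), np.float64(-5.785148711111058)]
1.5 [array([0.182, 0.328, 2.63 ]), np.float64(-0.1326327555764552), array([0.103, 0.343, 2.63 ]), np.float64(-2.953993162539074), array([0.057, 0.339, 2.63 ]), np.float64(-2.9488543420383695)]
2 [array([0.181, 0.33 , 2.63 ]), np.float64(-0.07584732601798522), array([0.099, 0.368, 2.63 ]), np.float64(-1.7106196321440215), array([0.053, 0.364, 2.63 ]), np.float64(-1.706969100828693)]
3 [array([0.181, 0.33 , 2.63 ]), np.float64(-0.03399654186796875), array([0.097, 0.387, 2.63 ]), np.float64(-0.7769483996767661), arra
[... 2771 characters left out ...]
.015216198430256789), 3.141592653589793, array([-0.059,  0.619,  2.565,  3.084,  1.264,  1.568]), array([0.154, 0.109, 0.159]))
0 20 mix (np.float64(0.3859727240450854), 3.141592653589793, array([0.414, 0.363, 2.194, 3.763, 0.707, 1.222]), array([0.29 , 0.256, 0.246]))
0 20 high (np.float64(0.020596686868742164), 3.141592653589793, array([ 0.21 , -0.869,  2.554, -0.694,  0.312, -0.828]), array([0.139, 0.15 , 0.452]))
0 30 bot None
0 30 mix (np.float64(0.2566830343617381), 0, array([ 0.391,  0.256,  2.166,  4.023,  0.442, -2.199]), array([0.312, 0.256, 0.294]))
0 30 high (np.float64(0.05456243287537588), 0, array([ 0.186, -0.835,  2.448, -0.332,  0.512,  1.956]), array([0.161, 0.15 , 0.5  ]))
```

```bash
cat >> fk.py <<'E'
def call(q,s,n,w,roll=0):
    x0,R0,_=FK(q); xt=x0+R0.apply(s); Rt=R0*Ro.from_euler('z',roll)
    for i in range(n):
        x,R,_=FK(q); d=xt-x; d*=min(1,.0417/max(1e-9,np.linalg.norm(d)))
        r=(Rt*R.inv()).as_rotvec(); r*=min(1,.125/max(1e-9,np.linalg.norm(r)))
        qn,_=ik(q,x+d,Ro.from_rotvec(r)*R,w)
        q=qn
    return q
def tilt(q): return np.degrees(np.arccos(-FK(q)[1].as_matrix()[2,2]))
E
python3 - <<'E'
from fk import *
np.set_printoptions(precision=3,suppress=True)
print([tilt(q) for q in Q])
for w in(.2,.3,.4,.5,.7):
    o=[]
    for a,b,n in((1,2,12),(2,3,6),(3,4,6)):
        q=call(Q[a],np.array([0,0,-.4]),n,w); o+=[q[[1,2,4]],tilt(q)]
    print(w,o)
d=np.radians
for eta in(20,30,40,50):
  for sl in(15,22):
    for nm,g in(('re',(.51,.38,.036)),('mix',(.571,.256,.122)),('high',(.45,.22,.3))):
      R0=Rh(d(eta),d(sl)); best=None
      for k in range(8):
        for roll in(0,np.pi):
          R=R0*Ro.from_euler('z',roll)
          rng=np.random.default_rng(k); q,f=ik(np.array([0,0,2,2,1,rng.uniform(-2,2)])+rng.normal(size=6)*.3,np.array(g)+R.apply([0,0,.019]),R,.3)
          if np.linalg.norm(f[:6])<1e-4 and (best is None or np.min([q-LO,HI-q])>best[0]): best=(np.min([q-LO,HI-q]),roll,q,FK(q)[2])
      print(eta,sl,nm,best)
E
```

```text
[np.float64(0.09798356677588199), np.float64(0.1169906496037332), np.float64(0.8315656524696962), np.float64(3.677971967065102), np.float64(5.92995730985944)]
0.2 [array([0.183, 0.3  , 2.628]), np.float64(1.8882688534991428), array([0.043, 0.3  , 2.563]), np.float64(14.093350578238802), array([-0.009,  0.3  ,  2.564]), np.float64(16.98188819823278)]
0.3 [array([0.186, 0.3  , 2.63 ]), np.float64(1.47417152994002), array([0.095, 0.3  , 2.63 ]), np.float64(6.688112646189367), array([0.046, 0.3  , 2.63 ]), np.float64(9.50062108684336)]
0.4 [array([0.188, 0.303, 2.63 ]), np.float64(1.2027062497180974), array([0.122, 0.3  , 2.63 ]), np.float64(5.139911151353424), array([0.073, 0.3  , 2.63 ]), np.float64(7.947075904368162)]
0.5 [array([0.186, 0.31 , 2.63 ]), np.float64(0.883486987047074), array([0.129, 0.318, 2.63 ]), np.float64(3.716438493440641), array([0.081, 0.316, 2.63 ]), np.float64(6.562187545559023)]
0.7 [array([0.184, 0.319, 2.63 ]), np.float64(0.5172681720084418), array([0.129, 0.343, 2.63 ]), np.float64(2.321775540632239), array([0.081, 0.34 , 2.63 ]), np.float64(5.16836677542784
[... 2334 characters left out ...]
array([0.324, 0.158, 0.114]))
50 15 mix (np.float64(0.4120607686919864), 0, array([-0.221,  0.503,  2.168,  1.885,  1.124, -1.108]), array([0.385, 0.034, 0.2  ]))
50 15 high (np.float64(0.08978928061299518), 0, array([-0.469, -0.36 ,  2.49 ,  1.462,  1.241, -0.511]), array([ 0.264, -0.002,  0.378]))
50 22 re (np.float64(0.420274166216128), 0, array([ 0.144,  0.648,  2.16 ,  2.282,  0.951, -1.3  ]), array([0.332, 0.167, 0.148]))
50 22 mix (np.float64(0.41149925420029865), 0, array([-0.193,  0.41 ,  2.169,  1.788,  0.981, -0.974]), array([0.393, 0.043, 0.234]))
50 22 high (np.float64(0.13346689123048217), 0, array([-0.422, -0.43 ,  2.447,  1.32 ,  1.17 , -0.341]), array([0.272, 0.007, 0.412]))
```

```bash
cat > sim.py <<'E'
from fk import *
V=.7/12*np.array([2.57,2.57,3.01,3.14,3.14,3.14])
def row(q,xt,Rt,w=.5):
    x,R,_=FK(q); d=xt-x; d*=min(1,.0417/max(1e-9,np.linalg.norm(d)))
    r=(Rt*R.inv()).as_rotvec(); r*=min(1,.125/max(1e-9,np.linalg.norm(r)))
    return ik(q,x+d,Ro.from_rotvec(r)*R,w,np.maximum(LO,q-V)-1e-6,np.minimum(HI,q+V)+1e-6)[0]
def call(q,s,n,roll=0):
    x0,R0,_=FK(q); xt=x0+R0.apply(s); Rt=R0*Ro.from_euler('z',roll)
    for i in range(n): q=row(q,xt,Rt)
    return q
def ok(q):
    x,R,w=FK(q); return x[2]>.3 and w[2]>.35 and x[0]<.56 and w[0]<.56 and -.3<x[1]<.7
E
cat > search.py <<'E'
from sim import *
import itertools,sys
from multiprocessing import Pool
zt=Rh(np.radians(45),np.radians(18)).as_matrix()[:,2]
dirs=[np.array(d)*.4 for d in itertools.product((-1,0,1),repeat=3) if any(d)]
ang=lambda q:np.degrees(np.arccos(FK(q)[1].as_matrix()[:,2]@zt))
def go(seed):
    rng=np.random.default_rng(seed)
    while 1:
        x=np.array([rng.uniform(.15,.5),rng.uniform(-.1,.6),rng.uniform(.35,.9)]); 
        R=Ro.from_matrix(np.diag([1,-1,-1.]))*Ro.from_euler('z',rng.uniform(-3,3))
        q,f=ik(np.array([.5,-.2,1.6,0,1.7,0]),x,R,.5)
        if np.linalg.norm(f[:6])<1e-3 and ok(q): break
    # push towards a boundary, then greedy tilt
    h=[];q0=q
    for k in range(14):
        c=[(ang(qn),i,qn) for i,d in enumerate(dirs) for qn in [call(q,d,3)] if ok(qn)]
        if not c: break
        a,i,qn=min(c,key=lambda t:t[0])
        h.append((round(a,1),(dirs[i]/.4).astype(int).tolist()))
        if a>ang(q)-.05 and k>1: break
        q=qn
    return h[-1][0],seed,x.round(3).tolist(),h,q.round(2).tolist()
if __name__=='__main__':
    import os
    with Pool(os.cpu_count()) as p: r=sorted(p.map(go,range(int(sys.argv[1])),chunksize=1),key=lambda t:t[0])
    print(os.cpu_count())
    for t in r[:4]: print(t)
    print([t[0] for t in r])
E
export OMP_NUM_THREADS=1; time timeout 400 python3 search.py 24
```

```text
4
(np.float64(37.6), 9, [0.455, 0.101, 0.682], [(np.float64(71.1), [1, -1, -1]), (np.float64(68.6), [1, 0, -1]), (np.float64(65.9), [1, 0, -1]), (np.float64(62.6), [1, 0, -1]), (np.float64(59.2), [1, 0, -1]), (np.float64(55.7), [1, 0, -1]), (np.float64(52.3), [1, 0, -1]), (np.float64(48.8), [1, 0, 0]), (np.float64(45.5), [1, 0, -1]), (np.float64(43.8), [0, 1, 0]), (np.float64(42.1), [1, 1, 0]), (np.float64(40.5), [1, 1, 0]), (np.float64(39.0), [1, 1, 0]), (np.float64(37.6), [1, 1, 1])], [-1.68, -0.01, 0.62, 1.21, 2.63, -3.12])
(np.float64(38.0), 5, [0.432, 0.466, 0.633], [(np.float64(70.0), [1, 1, -1]), (np.float64(67.7), [1, 1, -1]), (np.float64(65.4), [1, 1, -1]), (np.float64(63.0), [1, 1, -1]), (np.float64(60.7), [1, 0, -1]), (np.float64(58.2), [1, 1, -1]), (np.float64(55.7), [1, 1, -1]), (np.float64(53.4), [1, 0, -1]), (np.float64(50.8), [1, 1, -1]), (np.float64(48.2), [1, 1, -1]), (np.float64(45.6), [1, 1, -1]), (np.float64(43.2), [1, 0, -1]), (np.float64(40.6), [1, 1, -1]), (np.float64(38.0), [1, 1, -1])], [0.41, 0.28, 0.3, 0.18, 1.98, 0.82])
(np.float64(38.7), 11, [0.195, 0.24
[... 830 characters left out ...]
52.4), [-1, 1, -1]), (np.float64(49.9), [-1, 1, -1]), (np.float64(47.4), [-1, 1, -1]), (np.float64(44.9), [-1, 1, -1]), (np.float64(42.5), [-1, 1, -1]), (np.float64(40.1), [-1, 1, -1])], [0.97, 0.36, 0.3, 0.07, 1.89, -1.01])
[np.float64(37.6), np.float64(38.0), np.float64(38.7), np.float64(40.1), np.float64(40.3), np.float64(40.6), np.float64(40.8), np.float64(41.1), np.float64(41.1), np.float64(43.7), np.float64(43.9), np.float64(44.7), np.float64(45.2), np.float64(45.3), np.float64(45.5), np.float64(45.9), np.float64(46.0), np.float64(47.4), np.float64(48.2), np.float64(54.8), np.float64(72.0), np.float64(72.0), np.float64(72.0), np.float64(72.0)]
real	0m56.229s
user	3m33.910s
sys	0m0.092s
```

Run:
```python
from h import *
def blob(n,im,box,lo,hi):
    u0,v0,u1,v1=box; g=im[v0:v1,u0:u1].astype(int); s=g.sum(2)/3; sat=g.max(2)-g.min(2)
    m=((s>=lo)&(s<=hi)&(sat<45)).astype(np.uint8); k,l,st,c=cv2.connectedComponentsWithStats(m)
    i=1+st[1:,4].argmax(); return c[i]+[u0,v0],st[i]
T=np.load('top0.npz')['im'];S=np.load('side0.npz')['im']
def show(nm,n,im,box,lo,hi,z):
    c,st=blob(n,im,box,lo,hi); print(nm,n,c.round(1),st[2:5],plane(n,c,z)[0]); return c
show('bottle cap top','top',T,(318,203,336,219),0,70,.067)
show('bottle body','top',T,(316,202,336,220),120,255,.048)
c=show('bottle body','side',S,(278,164,296,184),130,255,.0275)
show('bottle cap','side',S,(278,160,296,176),0,75,.0575)
show('va','top',T,(308,172,330,192),130,255,.052)
show('vb','top',T,(270,197,290,215),0,75,.049)
show('mix cup','top',T,(245,135,285,168),0,80,.106)
show('mix body','top',T,(240,128,290,178),130,255,.06)
show('mix cup','side',S,(205,165,245,200),0,80,.1)
show('mix white','side',S,(195,180,260,232),140,255,.035)
a=cv2.resize(S[145:240,190:310],None,fx=6,fy=6,interpolation=cv2.INTER_CUBIC); cv2.imwrite('pics/crop1.png',a[...,::-1])
```

```text
bottle cap top top [326.4 210.1] [ 6  5 22] [0.437  0.1081 0.067 ]
bottle body top [323.7 210. ] [10 11 55] [0.4371 0.1115 0.048 ]
bottle body side [284.5 172.3] [ 10  16 122] [0.4368 0.1098 0.0275]
bottle cap side [286.1 162.2] [18  7 96] [0.4344 0.1159 0.0575]
va top [317. 180.] [ 13  11 118] [0.5079 0.1294 0.052 ]
vb top [279.2 207.7] [ 8  4 13] [0.4401 0.2177 0.049 ]
mix cup top [265.1 148.9] [ 21  23 367] [0.5723 0.2561 0.106 ]
mix body top [259.1 149.9] [  50   50 1493] [0.5749 0.2687 0.06  ]
mix cup side [222.8 172.7] [ 29  19 416] [0.5766 0.2369 0.1   ]
mix white side [223.3 209.6] [  40   38 1046] [0.5777 0.2749 0.035 ]
```

View pics/crop1.png

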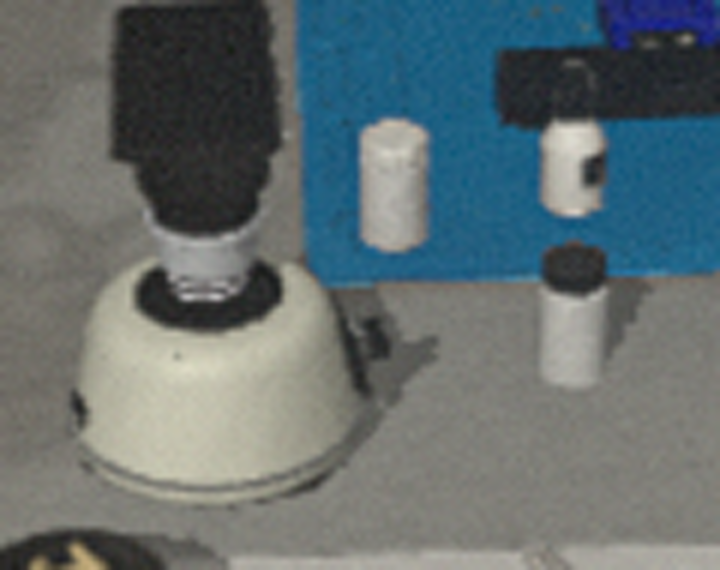

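```bash
cat >> h.py <<'E'
from scipy.spatial.transform import Rotation as Ro
def to(g,off=.019):
    "scaled tool shift that brings the grasp point to world g"
    o=ctrl.get_obs(); w,x,y,z=o['eef_rot']; R=Ro.from_quat([x,y,z,w])
    d=np.array(g)+R.apply([0,0,off])-o['eef_pos']; s=R.inv().apply(d)/.4
    print('t',o['time_s'],'z-axis',R.as_matrix()[:,2],'x',R.as_matrix()[:,0],'y',R.as_matrix()[:,1],'dist',np.linalg.norm(d),'SHIFT',s.round(4),'q',o['q'])
E
python3 - <<'E'
from h import *
to((.437,.1095,.25)); to((.437,.1095,.036))
E
```

```text
t 4.0167 z-axis [ 0.1032  0.0053 -0.9946] x [0.8964 0.4328 0.0953] y [ 0.431  -0.9015  0.0399] dist 0.6426447129400777 SHIFT [-0.0055  0.0722  1.605 ] q [0.0411 0.1144 0.2977 0.0022 2.626  1.166 ]
t 4.0167 z-axis [ 0.1032  0.0053 -0.9946] x [0.8964 0.4328 0.0953] y [ 0.431  -0.9015  0.0399] dist 0.855387243644686 SHIFT [-0.0565  0.0508  2.1371] q [0.0411 0.1144 0.2977 0.0022 2.626  1.166 ]
```

Emit:
drive_tool(plan=[[[0,0.035,1,0],[0,0.035,1,0],[0,0.035,1,0],[0,0.035,1,0],[0,0.035,1,0],[0,0.035,1,0],[0,0.035,1,0],[0,0.035,1,0],[0,0.035,1,0],[0,0.035,1,0]]], jaw=0.45)

```text
time_s: 4.85
eef_pos: [0.4086, 0.1228, 0.4761]
eef_rot: [0.009, 0.974, 0.222, 0.051]
wrist_force: [1.3, -0.3, -0.3]
opening: 0.545
grasp_force: 0.0
```

Emit:
drive_tool(plan=[[[0,0.036,0.6,0],[0,0.036,0.6,0],[0,0.036,0.6,0],[0,0.036,0.6,0],[0,0.036,0.6,0],[0,0.036,0.6,0],[0,0.036,0.6,0],[0,0.036,0.6,0]]])

```text
time_s: 5.52
eef_pos: [0.4385, 0.1111, 0.2389]
eef_rot: [0.008, 0.974, 0.222, 0.049]
wrist_force: [-0.1, 0.1, 0.8]
opening: 0.555
grasp_force: 0.0
```

Run:
```python
from h import *
to((.437,.1095,.12)); to((.437,.1095,.036)); print(ctrl.get_obs()['opening'])
```

```text
t 5.5167 z-axis [ 0.0986  0.0054 -0.9951] x [0.897  0.4326 0.0913] y [ 0.4309 -0.9016  0.0378] dist 0.13780401894442287 SHIFT [-0.0323 -0.0094  0.3429] q [-0.0209 -0.188   1.9622  0.0078  1.2688  1.1004]
t 5.5167 z-axis [ 0.0986  0.0054 -0.9951] x [0.897  0.4326 0.0913] y [ 0.4309 -0.9016  0.0378] dist 0.221800971053383 SHIFT [-0.0514 -0.0173  0.5518] q [-0.0209 -0.188   1.9622  0.0078  1.2688  1.1004]
0.555482981138059
```

Emit:
drive_tool(plan=[[[-0.032,-0.01,0.3,0],[-0.032,-0.01,0.3,0],[-0.032,-0.01,0.3,0],[-0.05,-0.017,0.45,0],[-0.05,-0.017,0.5,0],[-0.051,-0.017,0.53,0],[-0.051,-0.017,0.55,0],[-0.051,-0.017,0.552,0],[-0.051,-0.017,0.552,0]]])

```text
time_s: 6.27
eef_pos: [0.4433, 0.1096, 0.02]
eef_rot: [0.009, 0.974, 0.222, 0.052]
wrist_force: [-0.4, 0.2, 0.6]
opening: 0.55
grasp_force: 0.0
```

Emit:
drive_tool(plan=[[[0,0,0,0],[0,0,0,0],[0,0,0,0],[0,0,0,0],[0,0,0,0],[0,0,0,0],[0,0,0,0]]], jaw=1)

```text
time_s: 6.85
eef_pos: [0.4428, 0.1096, 0.0202]
eef_rot: [0.009, 0.974, 0.222, 0.053]
wrist_force: [-0.7, -0.3, 7.3]
opening: 0.276
grasp_force: 58.3
```

Run:
```python
from h import *
to((.437,.1095,.036)); print(ctrl.get_obs()['opening'],ctrl.get_obs()['grasp_force'])
im,_=ctrl.camera('side'); a=cv2.resize(im[90:240,190:390],None,fx=4,fy=4); cv2.imwrite('pics/s2.png',a[...,::-1])
```

```text
t 6.85 z-axis [ 0.107   0.0053 -0.9942] x [0.8961 0.4328 0.0987] y [ 0.4309 -0.9015  0.0416] dist 0.004844705140092474 SHIFT [-0.0091 -0.0044  0.0067] q [-0.0243  0.1831  2.1183  0.0118  0.7332  1.0903]
0.2761528540411595 58.302807211875916
```

View pics/s2.png

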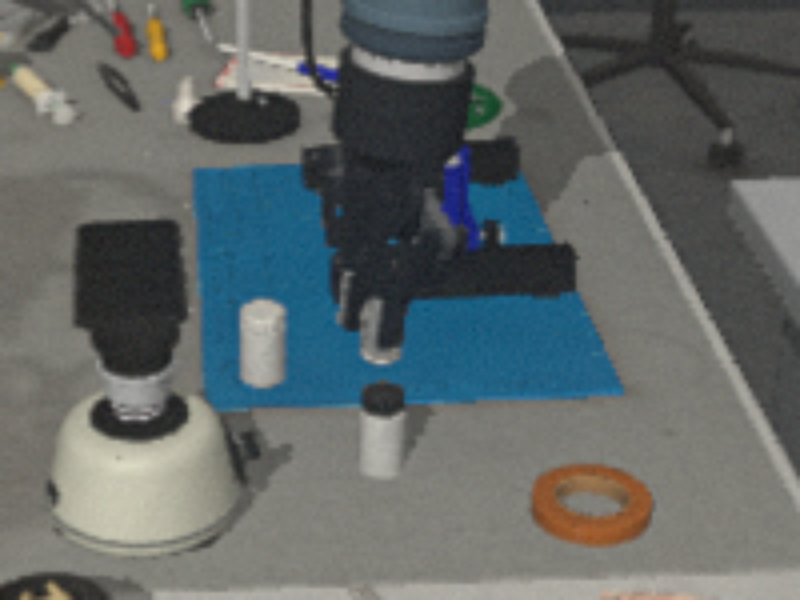

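Emit:
drive_tool(plan=[[[0.036,0.015,-0.37,0],[0.036,0.015,-0.37,0],[0.036,0.015,-0.37,0],[0.036,0.015,-0.37,0],[0.036,0.015,-0.37,0]]])

```text
time_s: 7.32
eef_pos: [0.4456, 0.1097, 0.1745]
eef_rot: [0.01, 0.973, 0.222, 0.057]
wrist_force: [1.5, -0.7, -0.0]
opening: 0.273
grasp_force: 59.0
```

Run:
```python
from h import *
to((.505,.38,.19)); to((.505,.38,.04)); o=ctrl.get_obs();print(o['opening'],o['grasp_force'],o['wrist_force'],o['eef_pos'])
```

```text
t 7.3167 z-axis [ 0.1162  0.005  -0.9932] x [0.895  0.4331 0.1069] y [ 0.4307 -0.9013  0.0458] dist 0.27739507487714427 SHIFT [ 0.4298 -0.5434  0.0296] q [-0.024  -0.1088  2.0319  0.0088  1.1021  1.0951]
t 7.3167 z-axis [ 0.1162  0.005  -0.9932] x [0.895  0.4331 0.1069] y [ 0.4307 -0.9013  0.0458] dist 0.3169313265486376 SHIFT [ 0.3897 -0.5606  0.402 ] q [-0.024  -0.1088  2.0319  0.0088  1.1021  1.0951]
0.2732401954903003 58.96370887756348 [ 1.4802 -0.7096 -0.0197] [0.4456 0.1097 0.1745]
```

Emit:
drive_tool(plan=[[[0.43,-0.543,0.03,0],[0.43,-0.543,0.03,0],[0.43,-0.543,0.03,0],[0.43,-0.543,0.03,0],[0.43,-0.543,0.03,0],[0.43,-0.543,0.03,0],[0.43,-0.543,0.03,0],[0.43,-0.543,0.03,0],[0.43,-0.543,0.03,0],[0.43,-0.543,0.03,0]]])

```text
time_s: 8.15
eef_pos: [0.5022, 0.3793, 0.1621]
eef_rot: [0.009, 0.974, 0.222, 0.05]
wrist_force: [0.5, -0.5, -0.2]
opening: 0.275
grasp_force: 59.0
```

Run:
```python
from h import *
to((.505,.38,.06)); to((.505,.38,.033)); o=ctrl.get_obs();print(o['opening'],o['wrist_force'],o['eef_pos'])
```

```text
t 8.15 z-axis [ 0.1017  0.0046 -0.9948] x [0.8964 0.4331 0.0936] y [ 0.4313 -0.9013  0.04  ] dist 0.1211418655910333 SHIFT [-0.017  -0.0087  0.3023] q [ 0.4807  0.3112  1.5973 -0.0473  1.141   1.621 ]
t 8.15 z-axis [ 0.1017  0.0046 -0.9948] x [0.8964 0.4331 0.0936] y [ 0.4313 -0.9013  0.04  ] dist 0.14812485109506573 SHIFT [-0.0233 -0.0114  0.3694] q [ 0.4807  0.3112  1.5973 -0.0473  1.141   1.621 ]
0.27480317784303815 [ 0.4637 -0.4715 -0.2065] [0.5022 0.3793 0.1621]
```

Emit:
drive_tool(plan=[[[-0.015,-0.008,0.25,0],[-0.015,-0.008,0.25,0],[-0.015,-0.008,0.25,0],[-0.022,-0.011,0.32,0],[-0.022,-0.011,0.345,0],[-0.023,-0.011,0.36,0],[-0.023,-0.011,0.367,0],[-0.023,-0.011,0.37,0],[-0.023,-0.011,0.37,0],[-0.023,-0.011,0.37,0]]])

```text
time_s: 8.98
eef_pos: [0.5089, 0.3811, 0.0159]
eef_rot: [0.008, 0.974, 0.222, 0.052]
wrist_force: [0.2, -0.3, -1.4]
opening: 0.271
grasp_force: 59.0
```

Run:
```python
from h import *
to((.505,.38,.033)); o=ctrl.get_obs();print(o['opening'],o['wrist_force'],o['eef_pos'])
```

```text
t 8.9833 z-axis [ 0.1048  0.0065 -0.9945] x [0.8963 0.4326 0.0973] y [ 0.4308 -0.9016  0.0395] dist 0.0028189246635121614 SHIFT [-0.0058  0.      0.0039] q [ 0.4781  0.5235  1.6441 -0.0552  0.8785  1.6344]
0.27100320460243466 [ 0.2243 -0.3349 -1.4185] [0.5089 0.3811 0.0159]
```

Still about 2.5 mm high; settle it down gently, then open.

Emit:
drive_tool(plan=[[[-0.001,0,0.005,0],[-0.001,0,0.008,0],[-0.001,0,0.008,0],[-0.001,0,0.008,0]]])

```text
time_s: 9.32
eef_pos: [0.5088, 0.3811, 0.0131]
eef_rot: [0.009, 0.974, 0.222, 0.052]
wrist_force: [-2.6, -1.0, 9.5]
opening: 0.272
grasp_force: 60.5
```

Emit:
drive_tool(plan=[[[0,0,0,0],[0,0,0,0],[0,0,0,0],[0,0,0,0]]], jaw=0.45)

```text
time_s: 9.65
eef_pos: [0.5076, 0.3804, 0.0108]
eef_rot: [0.009, 0.974, 0.222, 0.05]
wrist_force: [-0.3, 0.3, 0.1]
opening: 0.555
grasp_force: 0.0
```

Emit:
drive_tool(plan=[[[0.04,0,-0.3,0],[0.04,0,-0.35,0],[0.04,0,-0.6,0],[0.04,0,-0.8,0],[0.04,0,-1,0],[0.04,0,-1,0],[0.04,0,-1,0],[0.04,0,-1,0],[0.04,0,-1,0],[0.04,0,-1,0]]])

```text
time_s: 10.48
eef_pos: [0.4813, 0.3857, 0.416]
eef_rot: [0.008, 0.974, 0.222, 0.054]
wrist_force: [0.9, -1.2, 0.1]
opening: 0.552
grasp_force: 0.0
```

Run:
```python
from h import *
to((.505,.38,.033)); o=ctrl.get_obs();print(o['opening'],o['wrist_force'],o['eef_pos'])
im,_=ctrl.camera('side'); a=cv2.resize(im[130:310,150:350],None,fx=3,fy=3); cv2.imwrite('pics/s3.png',a[...,::-1])
```

```text
t 10.4833 z-axis [ 0.1077  0.0083 -0.9941] x [0.8959 0.4327 0.1007] y [ 0.431  -0.9015  0.0392] dist 0.40272269848802017 SHIFT [-0.0495  0.0008  1.0056] q [ 0.507   0.1268  1.3083 -0.0451  1.6081  1.626 ]
0.5523540168285406 [ 0.9107 -1.223   0.1002] [0.4813 0.3857 0.416 ]
```

View pics/s3.png

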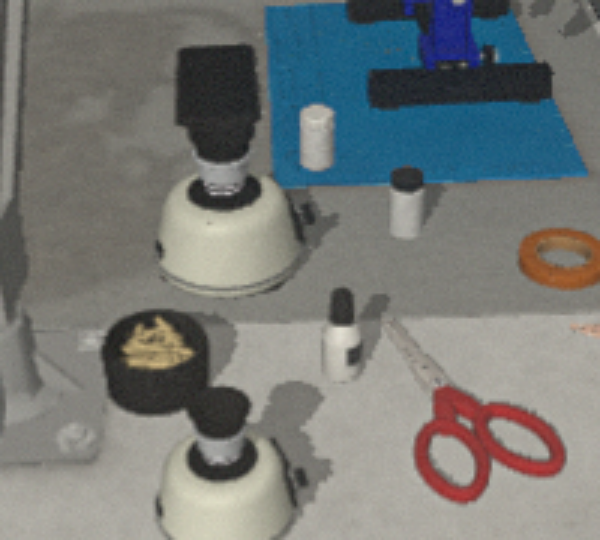

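```bash
cat > s2.py <<'E'
from sim import *
import itertools,sys
from multiprocessing import Pool
q0=np.array([0.507,0.1268,1.3083,-0.0451,1.6081,1.626])
dirs=[np.array(d)*.4 for d in itertools.product((-1,0,1),repeat=3) if any(d)]
def ok2(q):
    x,R,w=FK(q); return x[2]>.35 and w[2]>.3 and x[0]<.52 and w[0]<.52 and x[1]<.6 and np.hypot(*x[:2])>.2 and np.hypot(*w[:2])>.15
def go(a):
    eta,sh,n=a; zt=Rh(np.radians(eta),np.radians(18)).as_matrix()[:,2]
    ang=lambda q:np.degrees(np.arccos(np.clip(FK(q)[1].as_matrix()[:,2]@zt,-1,1)))
    q=call(q0,np.array(sh),12); h=[]
    for k in range(34):
        c=[(ang(qn),i,qn) for i,d in enumerate(dirs) for qn in [call(q,d,n)] if ok2(qn)]
        if not c: break
        A,i,qn=min(c,key=lambda t:t[0])
        if A>ang(q)-.02: break
        q=qn;h.append((round(A,1),''.join('-0+'[int(s)] for s in np.sign(dirs[i])+1)))
    return h[-1][0] if h else 99,len(h),a,h,q.round(2),FK(q)[0].round(2),FK(q)[2].round(2)
if __name__=='__main__':
    A=[(e,s,n) for e in(20,45) for s in((0,0,-.4),(-.2,.1,-.35)) for n in(1,2)]
    with Pool(4) as p:
        for t in sorted(p.map(go,A,chunksize=1),key=lambda t:t[0]): print(t)
E
export OMP_NUM_THREADS=1; time timeout 500 python3 s2.py
```

```text
(np.float64(3.9), 34, (20, (-0.2, 0.1, -0.35), 2), [(np.float64(65.8), '+0-'), (np.float64(64.9), '+0-'), (np.float64(63.2), '+0-'), (np.float64(61.4), '+0-'), (np.float64(59.6), '+0-'), (np.float64(57.6), '+0-'), (np.float64(55.6), '+0-'), (np.float64(53.5), '+0-'), (np.float64(51.4), '+0-'), (np.float64(49.2), '+0-'), (np.float64(47.0), '+0-'), (np.float64(44.8), '+0-'), (np.float64(42.5), '+0-'), (np.float64(40.2), '+0-'), (np.float64(37.9), '+0-'), (np.float64(35.5), '+0-'), (np.float64(33.2), '+0-'), (np.float64(30.8), '+0-'), (np.float64(28.4), '+0-'), (np.float64(26.0), '+0-'), (np.float64(23.7), '+0-'), (np.float64(21.3), '+0-'), (np.float64(19.1), '+00'), (np.float64(16.7), '+00'), (np.float64(14.3), '+00'), (np.float64(11.9), '+00'), (np.float64(9.6), '+00'), (np.float64(7.6), '+00'), (np.float64(6.3), '+0-'), (np.float64(5.5), '++-'), (np.float64(4.6), '0+-'), (np.float64(4.1), '0+-'), (np.float64(4.0), '0+-'), (np.float64(3.9), '0+0')], array([-1.17, -0.02,  0.3 ,  1.5 ,  1.87,  1.25]), array([ 0.47, -0.03,  1.13]), array([ 0.19, -0.16,  1.22]))
(np.float64(7.0), 34, (20,
[... 4935 characters left out ...]
4(22.1), '+00'), (np.float64(20.7), '+00'), (np.float64(19.6), '+00'), (np.float64(18.7), '+00'), (np.float64(18.2), '+-0'), (np.float64(17.7), '+-0'), (np.float64(17.5), '+-0'), (np.float64(17.3), '+-0'), (np.float64(17.3), '0-0'), (np.float64(17.2), '0-0')], array([ 1.13,  0.24,  0.3 , -0.64,  1.36,  1.88]), array([0.35, 0.59, 1.07]), array([0.08, 0.45, 1.14]))
(99, 0, (20, (-0.2, 0.1, -0.35), 1), [], array([ 0.29, -0.21,  0.95, -0.03,  2.3 ,  1.39]), array([0.31, 0.21, 0.75]), array([0.27, 0.2 , 1.06]))
(99, 0, (45, (-0.2, 0.1, -0.35), 1), [], array([ 0.29, -0.21,  0.95, -0.03,  2.3 ,  1.39]), array([0.31, 0.21, 0.75]), array([0.27, 0.2 , 1.06]))
real	0m26.112s
user	1m21.104s
sys	0m0.086s
```

Emit:
drive_tool(plan=[[[0,0,-1,0],[0,0,-1,0],[0,0,-1,0],[0,0,-1,0],[0,0,-1,0],[0,0,-1,0],[0,0,-1,0],[0,0,-1,0],[0,0,-1,0],[0,0,-1,0]]])

```text
time_s: 11.37
eef_pos: [0.4269, 0.3697, 0.7693]
eef_rot: [0.006, 0.974, 0.222, 0.053]
wrist_force: [0.5, 0.1, -1.2]
opening: 0.551
grasp_force: 0.0
```

Emit:
drive_tool(plan=[[[1,0,-1,0],[1,0,-1,0]]])

```text
time_s: 11.53
eef_pos: [0.4382, 0.3641, 0.7778]
eef_rot: [-0.001, 0.972, 0.222, 0.074]
wrist_force: [0.1, -0.3, 0.2]
opening: 0.548
grasp_force: 0.0
```

Emit:
drive_tool(plan=[[[1,0,-1,0],[1,0,-1,0]]])

```text
time_s: 11.7
eef_pos: [0.4515, 0.3597, 0.7779]
eef_rot: [-0.005, 0.972, 0.222, 0.082]
wrist_force: [0.5, -0.8, 0.0]
opening: 0.549
grasp_force: 0.0
```

Emit:
drive_tool(plan=[[[1,0,-1,0],[1,0,-1,0]]])

```text
time_s: 11.87
eef_pos: [0.4617, 0.3552, 0.7806]
eef_rot: [-0.01, 0.971, 0.222, 0.092]
wrist_force: [-0.6, 0.8, 0.8]
opening: 0.548
grasp_force: 0.0
```

Emit:
drive_tool(plan=[[[1,0,-1,0],[1,0,-1,0]]])

```text
time_s: 12.03
eef_pos: [0.47, 0.3505, 0.7847]
eef_rot: [-0.014, 0.969, 0.222, 0.104]
wrist_force: [0.4, -0.3, -0.2]
opening: 0.552
grasp_force: 0.0
```

Emit:
drive_tool(plan=[[[1,0,-1,0],[1,0,-1,0],[1,0,-1,0]]])

```text
time_s: 12.28
eef_pos: [0.4788, 0.3429, 0.7899]
eef_rot: [-0.018, 0.968, 0.222, 0.115]
wrist_force: [-0.7, 0.3, 0.3]
opening: 0.553
grasp_force: 0.0
```

Emit:
drive_tool(plan=[[[1,0,-1,0],[1,0,-1,0],[1,0,-1,0]]])

```text
time_s: 12.53
eef_pos: [0.486, 0.3355, 0.7961]
eef_rot: [-0.023, 0.966, 0.222, 0.127]
wrist_force: [-0.6, 0.1, -0.4]
opening: 0.55
grasp_force: 0.0
```

Run:
```python
from h import *
to((.505,.38,.033))
```

```text
t 12.5333 z-axis [ 0.2349  0.1001 -0.9668] x [0.869 0.424 0.255] y [ 0.4354 -0.9001  0.0127] dist 0.7832128208155024 SHIFT [-0.3981 -0.1035  1.9143] q [ 0.4036  0.3093  0.2983 -0.0003  2.2759  1.5219]
```

Emit:
drive_tool(plan=[[[1,0,-1,0]]])

```text
time_s: 12.62
eef_pos: [0.49, 0.3341, 0.8]
eef_rot: [-0.026, 0.965, 0.222, 0.136]
wrist_force: [0.5, -0.7, 0.2]
opening: 0.548
grasp_force: 0.0
```

Emit:
drive_tool(plan=[[[1,0,-1,0]]])

```text
time_s: 12.7
eef_pos: [0.4928, 0.3322, 0.8064]
eef_rot: [-0.03, 0.963, 0.222, 0.148]
wrist_force: [-0.6, 0.0, 0.2]
opening: 0.549
grasp_force: 0.0
```

Emit:
drive_tool(plan=[[[1,0,-1,0]]])

```text
time_s: 12.78
eef_pos: [0.4947, 0.33, 0.8133]
eef_rot: [-0.034, 0.961, 0.222, 0.159]
wrist_force: [-0.6, 0.1, 0.2]
opening: 0.552
grasp_force: 0.0
```

Emit:
drive_tool(plan=[[[1,0,-1,0],[1,0,-1,0],[1,0,-1,0],[1,0,-1,0],[1,0,-1,0],[1,0,-1,0]]])

```text
time_s: 13.28
eef_pos: [0.4941, 0.3138, 0.8261]
eef_rot: [-0.038, 0.959, 0.222, 0.17]
wrist_force: [-0.1, 0.4, 0.3]
opening: 0.549
grasp_force: 0.0
```

Emit:
drive_tool(plan=[[[1,0,0,0],[1,0,0,0]]])

```text
time_s: 13.45
eef_pos: [0.5361, 0.3305, 0.8069]
eef_rot: [-0.042, 0.957, 0.221, 0.183]
wrist_force: [-0.0, -0.1, -0.5]
opening: 0.553
grasp_force: 0.0
```

Emit:
drive_tool(plan=[[[1,0,0,0],[1,0,0,0]]])

```text
time_s: 13.62
eef_pos: [0.5767, 0.3458, 0.7845]
eef_rot: [-0.045, 0.955, 0.221, 0.193]
wrist_force: [-0.4, -0.3, 0.5]
opening: 0.55
grasp_force: 0.0
```

Emit:
drive_tool(plan=[[[1,0,-0.4,0],[1,0,-0.4,0]]])

```text
time_s: 13.78
eef_pos: [0.5933, 0.3493, 0.7818]
eef_rot: [-0.049, 0.952, 0.22, 0.205]
wrist_force: [-0.7, -0.2, 0.0]
opening: 0.547
grasp_force: 0.0
```

Emit:
drive_tool(plan=[[[1,0,-0.4,0],[1,0,-0.4,0]]])

```text
time_s: 13.95
eef_pos: [0.6057, 0.3515, 0.7854]
eef_rot: [-0.053, 0.949, 0.22, 0.222]
wrist_force: [-1.0, 0.7, -0.1]
opening: 0.55
grasp_force: 0.0
```

Run:
```python
from h import *
to((.505,.38,.033))
```

```text
t 13.95 z-axis [ 0.3968  0.1985 -0.8962] x [0.8052 0.3935 0.4436] y [ 0.4408 -0.8976 -0.0037] dist 0.7757667596579018 SHIFT [-1.0092 -0.1681  1.6476] q [0.3292 0.3731 0.2978 0.066  2.0137 1.4865]
```

Emit:
drive_tool(plan=[[[0.8,0,-1,0]]])

```text
time_s: 14.03
eef_pos: [0.6011, 0.3467, 0.7942]
eef_rot: [-0.056, 0.947, 0.219, 0.228]
wrist_force: [1.3, 0.7, -1.0]
opening: 0.552
grasp_force: 0.0
```

Emit:
drive_tool(plan=[[[0.8,0,-1,0]]])

```text
time_s: 14.12
eef_pos: [0.5909, 0.3403, 0.8133]
eef_rot: [-0.06, 0.943, 0.219, 0.242]
wrist_force: [-0.7, -0.8, 0.6]
opening: 0.548
grasp_force: 0.0
```

Emit:
drive_tool(plan=[[[0.8,0,-1,0]]])

```text
time_s: 14.2
eef_pos: [0.5807, 0.3339, 0.8316]
eef_rot: [-0.063, 0.94, 0.218, 0.255]
wrist_force: [0.5, -0.0, 0.5]
opening: 0.555
grasp_force: 0.0
```

Emit:
drive_tool(plan=[[[0.8,0,-1,0]]])

```text
time_s: 14.28
eef_pos: [0.5714, 0.3278, 0.8471]
eef_rot: [-0.066, 0.936, 0.218, 0.267]
wrist_force: [0.1, -0.1, -0.4]
opening: 0.55
grasp_force: 0.0
```

Emit:
drive_tool(plan=[[[1,0,-1,0]]])

```text
time_s: 14.37
eef_pos: [0.5655, 0.3232, 0.8601]
eef_rot: [-0.07, 0.933, 0.217, 0.279]
wrist_force: [-1.1, 0.3, -0.3]
opening: 0.549
grasp_force: 0.0
```

Emit:
drive_tool(plan=[[[1,0,-1,0]]])

```text
time_s: 14.45
eef_pos: [0.5605, 0.3188, 0.8717]
eef_rot: [-0.073, 0.929, 0.216, 0.29]
wrist_force: [-0.4, 0.3, -0.7]
opening: 0.553
grasp_force: 0.0
```

Emit:
drive_tool(plan=[[[1,0,-1,0]]])

```text
time_s: 14.53
eef_pos: [0.555, 0.3142, 0.8834]
eef_rot: [-0.076, 0.926, 0.215, 0.301]
wrist_force: [-0.6, -0.1, 0.5]
opening: 0.554
grasp_force: 0.0
```

Emit:
drive_tool(plan=[[[1,0,-1,0]]])

```text
time_s: 14.62
eef_pos: [0.5489, 0.3093, 0.8953]
eef_rot: [-0.079, 0.922, 0.215, 0.312]
wrist_force: [1.3, -0.0, 0.2]
opening: 0.55
grasp_force: 0.0
```

Emit:
drive_tool(plan=[[[1,0,-1,0]]])

```text
time_s: 14.7
eef_pos: [0.542, 0.3043, 0.9073]
eef_rot: [-0.082, 0.918, 0.214, 0.323]
wrist_force: [0.3, 0.9, -0.5]
opening: 0.546
grasp_force: 0.0
```

Emit:
drive_tool(plan=[[[1,0,-1,0]]])

```text
time_s: 14.78
eef_pos: [0.5347, 0.299, 0.9196]
eef_rot: [-0.085, 0.914, 0.213, 0.334]
wrist_force: [-0.9, 0.6, -0.3]
opening: 0.55
grasp_force: 0.0
```

Emit:
drive_tool(plan=[[[1,0,-1,0]]])

```text
time_s: 14.87
eef_pos: [0.5267, 0.2935, 0.932]
eef_rot: [-0.089, 0.91, 0.212, 0.345]
wrist_force: [0.2, -0.3, -0.3]
opening: 0.551
grasp_force: 0.0
```

Emit:
drive_tool(plan=[[[1,0,-1,0]]])

```text
time_s: 14.95
eef_pos: [0.5183, 0.2878, 0.9443]
eef_rot: [-0.092, 0.906, 0.211, 0.356]
wrist_force: [-0.6, 0.4, -0.9]
opening: 0.547
grasp_force: 0.0
```

Run:
```python
from h import *
to((.505,.38,.033))
```

```text
t 14.95 z-axis [ 0.6056  0.3161 -0.7303] x [0.6578 0.3176 0.6829] y [ 0.4478 -0.894  -0.0157] dist 0.9303548509031528 SHIFT [-1.5046 -0.1853  1.7639] q [0.2024 0.139  0.2985 0.2049 1.9641 1.4672]
```

Emit:
drive_tool(plan=[[[1,0,-0.8,0]]])

```text
time_s: 15.03
eef_pos: [0.5123, 0.2836, 0.9562]
eef_rot: [-0.095, 0.901, 0.21, 0.368]
wrist_force: [-0.1, -1.1, 0.4]
opening: 0.549
grasp_force: 0.0
```

Emit:
drive_tool(plan=[[[1,0,-0.8,0]]])

```text
time_s: 15.12
eef_pos: [0.5074, 0.2795, 0.9666]
eef_rot: [-0.098, 0.896, 0.209, 0.379]
wrist_force: [-0.2, -0.8, 0.8]
opening: 0.551
grasp_force: 0.0
```

Emit:
drive_tool(plan=[[[1,0,-0.8,0]]])

```text
time_s: 15.2
eef_pos: [0.5017, 0.275, 0.9771]
eef_rot: [-0.101, 0.891, 0.208, 0.39]
wrist_force: [0.6, -0.5, -0.2]
opening: 0.547
grasp_force: 0.0
```

Emit:
drive_tool(plan=[[[1,0,-0.8,0]]])

```text
time_s: 15.28
eef_pos: [0.4952, 0.2703, 0.988]
eef_rot: [-0.104, 0.886, 0.207, 0.401]
wrist_force: [0.7, 0.6, 0.4]
opening: 0.55
grasp_force: 0.0
```

Emit:
drive_tool(plan=[[[1,0,-0.8,0]]])

```text
time_s: 15.37
eef_pos: [0.4881, 0.2654, 0.9992]
eef_rot: [-0.107, 0.881, 0.206, 0.412]
wrist_force: [-0.0, 1.1, 0.3]
opening: 0.551
grasp_force: 0.0
```

Emit:
drive_tool(plan=[[[1,0,-0.8,0]]])

```text
time_s: 15.45
eef_pos: [0.4802, 0.2602, 1.0105]
eef_rot: [-0.11, 0.876, 0.205, 0.423]
wrist_force: [-0.2, 1.1, -0.0]
opening: 0.553
grasp_force: 0.0
```

Emit:
drive_tool(plan=[[[1,0,-0.8,0]]])

```text
time_s: 15.53
eef_pos: [0.472, 0.2548, 1.0218]
eef_rot: [-0.113, 0.87, 0.203, 0.434]
wrist_force: [0.1, -1.1, 0.0]
opening: 0.557
grasp_force: 0.0
```

Emit:
drive_tool(plan=[[[1,0,-0.8,0]]])

```text
time_s: 15.62
eef_pos: [0.4632, 0.2492, 1.033]
eef_rot: [-0.116, 0.865, 0.202, 0.445]
wrist_force: [-0.2, -0.3, -0.1]
opening: 0.546
grasp_force: 0.0
```

Emit:
drive_tool(plan=[[[1,0,-0.8,0]]])

```text
time_s: 15.7
eef_pos: [0.4541, 0.2434, 1.0441]
eef_rot: [-0.119, 0.859, 0.201, 0.456]
wrist_force: [0.8, -0.1, -0.2]
opening: 0.551
grasp_force: 0.0
```

Emit:
drive_tool(plan=[[[1,0,-0.8,0]]])

```text
time_s: 15.78
eef_pos: [0.4445, 0.2374, 1.055]
eef_rot: [-0.121, 0.853, 0.2, 0.467]
wrist_force: [-0.3, -0.5, -0.2]
opening: 0.551
grasp_force: 0.0
```

Emit:
drive_tool(plan=[[[1,0,-0.8,0]]])

```text
time_s: 15.87
eef_pos: [0.4345, 0.2313, 1.0659]
eef_rot: [-0.124, 0.847, 0.198, 0.478]
wrist_force: [-0.5, -0.3, 0.5]
opening: 0.55
grasp_force: 0.0
```

Emit:
drive_tool(plan=[[[1,0,-0.8,0]]])

```text
time_s: 15.95
eef_pos: [0.424, 0.225, 1.0766]
eef_rot: [-0.127, 0.841, 0.197, 0.488]
wrist_force: [-0.4, -0.6, 0.3]
opening: 0.551
grasp_force: 0.0
```

Run:
```python
from h import *
to((.505,.38,.033))
```

```text
t 15.95 z-axis [ 0.771   0.4057 -0.4909] x [0.4456 0.2071 0.8709] y [ 0.455  -0.8902 -0.0211] dist 1.0697188099004156 SHIFT [-2.1017 -0.1976  1.6418] q [-0.1293 -0.0754  0.2985  0.5584  1.8977  1.46  ]
```

Emit:
drive_tool(plan=[[[1,0,-0.4,0]]])

```text
time_s: 16.03
eef_pos: [0.4213, 0.2236, 1.0865]
eef_rot: [-0.129, 0.833, 0.196, 0.501]
wrist_force: [-0.0, 0.7, 0.0]
opening: 0.548
grasp_force: 0.0
```

Emit:
drive_tool(plan=[[[1,0,-0.4,0]]])

```text
time_s: 16.12
eef_pos: [0.4213, 0.2217, 1.0949]
eef_rot: [-0.132, 0.827, 0.193, 0.511]
wrist_force: [0.3, -0.1, 0.2]
opening: 0.55
grasp_force: 0.0
```

Emit:
drive_tool(plan=[[[1,0,-0.4,0]]])

```text
time_s: 16.2
eef_pos: [0.4199, 0.2195, 1.1035]
eef_rot: [-0.135, 0.82, 0.192, 0.522]
wrist_force: [-1.1, 0.2, 0.3]
opening: 0.548
grasp_force: 0.0
```

Emit:
drive_tool(plan=[[[1,0,-0.4,0]]])

```text
time_s: 16.28
eef_pos: [0.4171, 0.217, 1.1127]
eef_rot: [-0.138, 0.813, 0.19, 0.533]
wrist_force: [0.9, -0.4, 0.2]
opening: 0.549
grasp_force: 0.0
```

Emit:
drive_tool(plan=[[[1,0,-0.4,0]]])

```text
time_s: 16.37
eef_pos: [0.4133, 0.2142, 1.1221]
eef_rot: [-0.141, 0.806, 0.189, 0.544]
wrist_force: [0.2, 0.6, -0.9]
opening: 0.548
grasp_force: 0.0
```

Emit:
drive_tool(plan=[[[1,0,-0.4,0]]])

```text
time_s: 16.45
eef_pos: [0.4087, 0.2111, 1.1318]
eef_rot: [-0.144, 0.798, 0.187, 0.554]
wrist_force: [0.4, -0.6, 0.1]
opening: 0.548
grasp_force: 0.0
```

Emit:
drive_tool(plan=[[[1,0,-0.3,0]]])

```text
time_s: 16.53
eef_pos: [0.406, 0.2092, 1.1413]
eef_rot: [-0.146, 0.79, 0.185, 0.566]
wrist_force: [-0.4, -0.3, -0.3]
opening: 0.551
grasp_force: 0.0
```

Emit:
drive_tool(plan=[[[1,0,-0.3,0]]])

```text
time_s: 16.62
eef_pos: [0.4035, 0.2068, 1.1505]
eef_rot: [-0.149, 0.782, 0.183, 0.576]
wrist_force: [0.2, 0.2, 0.1]
opening: 0.549
grasp_force: 0.0
```

Emit:
drive_tool(plan=[[[1,0,-0.3,0]]])

```text
time_s: 16.7
eef_pos: [0.3999, 0.2041, 1.1598]
eef_rot: [-0.152, 0.774, 0.181, 0.587]
wrist_force: [1.2, 0.3, -0.3]
opening: 0.55
grasp_force: 0.0
```

Run:
```python
from h import *
to((.505,.38,.036))
```

```text
t 16.7 z-axis [ 0.8536  0.4483 -0.2654] x [0.2458 0.1027 0.9639] y [ 0.4594 -0.888  -0.0225] dist 1.1502051285320902 SHIFT [-2.5983 -0.2064  1.2144] q [-0.5359 -0.1678  0.2985  0.9932  1.7694  1.4807]
```

```bash
cat > s3.py <<'E'
from sim import *
np.set_printoptions(precision=2,suppress=True)
q0=np.array([-0.5359,-0.1678,0.2985,0.9932,1.7694,1.4807])
x0,R0,_=FK(q0); z=R0.as_matrix()[:,2]
g=np.array([.505,.38,.037]); B=g+.019*z-.10*z; G=g+.019*z
def walk(q,wps,Rt=R0,v=0):
    for wp in wps:
        for k in range(60):
            x,R,w=FK(q)
            if np.linalg.norm(x-wp)<1e-3: break
            q=row(q,np.array(wp),Rt)
            if v and k%v==0: print(' ',FK(q)[0],q,FK(q)[2])
        x,R,w=FK(q); print('wp',np.array(wp),'rows',k,'err',np.linalg.norm(x-wp),'rot',np.degrees((R*R0.inv()).magnitude()),'q',q,'W',w)
    return q
for A in ([(.40,.20,.6),(.40,.25,.3)],[(.40,.05,.8),(.40,.05,.5),(.40,.25,.25)],[(.45,.0,.8),(.45,.1,.4),(.40,.28,.2)]):
    print('path');q=walk(q0,A+[B,G]); 
    m=np.array([.5735,.256,.094+.037])+.019*z
    q=walk(q,[G+[0,0,.25],m+[0,0,.12],m])
E
python3 s3.py
```

```text
path
wp [0.4 0.2 0.6] rows 59 err 0.06399153469677321 rot 1.4094342765136552 q [-0.2  -0.89  2.07  0.84  0.96  0.79] W [0.19 0.08 0.7 ]
wp [0.4  0.25 0.3 ] rows 59 err 0.0474986914293521 rot 2.1607855493503365 q [ 0.13 -0.73  2.58  1.43  0.33  0.06] W [0.16 0.14 0.42]
wp [0.44 0.34 0.06] rows 12 err 4.535543850966728e-07 rot 3.421799931971982e-05 q [ 0.41  0.64  2.39  3.07  1.2  -1.54] W [0.16 0.2  0.14]
wp [0.52 0.39 0.03] rows 3 err 1.4278073355521202e-09 rot 5.101605045404754e-08 q [ 0.43  0.74  2.17  3.09  1.07 -1.53] W [0.25 0.25 0.12]
wp [0.52 0.39 0.28] rows 6 err 4.0124567797080004e-07 rot 1.9362726176261605e-05 q [ 0.43 -0.05  2.29  3.02  0.4  -1.45] W [0.25 0.25 0.37]
wp [0.59 0.26 0.25] rows 4 err 1.429488903384619e-08 rot 1.771583779590585e-06 q [ 0.01  0.02  2.32  2.32  0.64 -0.97] W [0.32 0.12 0.33]
wp [0.59 0.26 0.13] rows 3 err 9.136851348752217e-09 rot 9.511878867276066e-07 q [ 0.01  0.42  2.28  2.56  0.92 -1.3 ] W [0.32 0.12 0.21]
path
wp [0.4  0.05 0.8 ] rows 10 err 5.994051630630162e-09 rot 3.6438814195042256e-07 q [-1.47 -0.86  1.69  1.62  2.03  0.73] W [ 0.13 -0
[... 1386 characters left out ...]
8 0.28]
wp [0.44 0.34 0.06] rows 5 err 2.7320648920155e-08 rot 2.245654306195676e-06 q [ 0.41  0.64  2.39  3.07  1.2  -1.54] W [0.16 0.2  0.14]
wp [0.52 0.39 0.03] rows 3 err 1.4277867752180594e-09 rot 5.1016774212178776e-08 q [ 0.43  0.74  2.17  3.09  1.07 -1.53] W [0.25 0.25 0.12]
wp [0.52 0.39 0.28] rows 6 err 4.0124919776265086e-07 rot 1.9362919529280137e-05 q [ 0.43 -0.05  2.29  3.02  0.4  -1.45] W [0.25 0.25 0.37]
wp [0.59 0.26 0.25] rows 4 err 1.4295062426830887e-08 rot 1.771582941574687e-06 q [ 0.01  0.02  2.32  2.32  0.64 -0.97] W [0.32 0.12 0.33]
wp [0.59 0.26 0.13] rows 3 err 9.136862066334563e-09 rot 9.511972611421184e-07 q [ 0.01  0.42  2.28  2.56  0.92 -1.3 ] W [0.32 0.12 0.21]
```

```bash
cat >> s3.py <<'E'
print('=====')
for A in ([(.52,.15,.8),(.53,.2,.5),(.46,.33,.2)],[(.48,.12,.85),(.52,.2,.55),(.50,.26,.35),(.44,.34,.2)],[(.50,.2,.8),(.53,.24,.5),(.46,.33,.2)]):
    print('path');q=walk(q0,A+[B,G],v=4)
E
python3 s3.py | sed -n '/=====/,$p'
python3 - <<'E'
from h import *
to((.52+.0-.0162,.15-.0085,.8+.005))
im,_=ctrl.camera('top'); np.savez('top1.npz',im=im); im,_=ctrl.camera('side'); np.savez('side1.npz',im=im)
S=im; g=S.astype(int)
from h import plane
def blob(n,im,box,lo,hi):
    u0,v0,u1,v1=box; g=im[v0:v1,u0:u1].astype(int); s=g.sum(2)/3; sat=g.max(2)-g.min(2)
    m=((s>=lo)&(s<=hi)&(sat<45)).astype(np.uint8); k,l,st,c=cv2.connectedComponentsWithStats(m)
    i=1+st[1:,4].argmax(); return c[i]+[u0,v0],st[i]
T=np.load('top1.npz')['im']
p=np.array([[.507,.381,.06]]);
for n in('top','side'):
    K,D,R,t=cam(n); print(n,cv2.projectPoints(p,cv2.Rodrigues(R)[0],t,K,D)[0].ravel())
cv2.imwrite('pics/c4.png',np.hstack([cv2.resize(T[155:215,185:245],None,fx=6,fy=6),cv2.resize(S[215:275,235:295],None,fx=6,fy=6)])[...,::-1])
E
```

```text
=====
path
  [0.41 0.2  1.13] [-0.5  -0.24  0.47  0.94  1.72  1.4 ] [0.14 0.06 1.22]
  [0.46 0.18 0.98] [-0.47 -0.5   1.12  0.91  1.47  1.1 ] [0.19 0.03 1.07]
  [0.51 0.15 0.83] [-0.47 -0.62  1.55  0.96  1.28  0.85] [0.24 0.01 0.91]
wp [0.52 0.15 0.8 ] rows 10 err 9.41255970103613e-08 rot 6.7836232042024405e-06 q [-0.47 -0.62  1.6   0.97  1.25  0.8 ] W [0.25 0.01 0.88]
  [0.52 0.16 0.76] [-0.43 -0.66  1.7   0.97  1.19  0.76] [0.25 0.01 0.84]
  [0.53 0.18 0.59] [-0.31 -0.72  2.06  1.03  0.94  0.55] [0.25 0.04 0.68]
wp [0.53 0.2  0.5 ] rows 8 err 2.105621577190312e-07 rot 3.803487641757462e-05 q [-0.24 -0.7   2.23  1.14  0.78  0.37] W [0.26 0.06 0.58]
  [0.52 0.22 0.46] [-0.18 -0.69  2.3   1.19  0.7   0.3 ] [0.25 0.07 0.55]
  [0.48 0.28 0.32] [ 0.06 -0.53  2.5   1.77  0.42 -0.32] [0.21 0.13 0.41]
  [0.46 0.3  0.23] [ 0.17 -0.22  2.56  2.48  0.56 -1.05] [0.19 0.15 0.32]
wp [0.46 0.33 0.2 ] rows 12 err 2.8185732670311427e-07 rot 3.0828134583780674e-05 q [ 0.32  0.01  2.5   2.9   0.69 -1.4 ] W [0.19 0.19 0.28]
  [0.45 0.33 0.16] [ 0.34  0.16  2.5   2.96  0.82 -1.46] [0.18 0.19 0.25]
  [0.
[... 3217 characters left out ...]
2 -1.46] [0.18 0.19 0.25]
  [0.44 0.34 0.06] [ 0.41  0.64  2.39  3.07  1.2  -1.54] [0.16 0.2  0.14]
wp [0.44 0.34 0.06] rows 5 err 6.446335267129466e-08 rot 5.241073779313685e-06 q [ 0.41  0.64  2.39  3.07  1.2  -1.54] W [0.16 0.2  0.14]
  [0.47 0.36 0.05] [ 0.42  0.68  2.3   3.08  1.14 -1.54] [0.2  0.22 0.13]
wp [0.52 0.39 0.03] rows 3 err 1.427752374683848e-09 rot 5.1015529781828586e-08 q [ 0.43  0.74  2.17  3.09  1.07 -1.53] W [0.25 0.25 0.12]
t 16.7 z-axis [ 0.8536  0.4483 -0.2654] x [0.2458 0.1027 0.9639] y [ 0.4594 -0.888  -0.0225] dist 0.3831829493187202 SHIFT [-0.8072  0.2783  0.4344] q [-0.5359 -0.1678  0.2985  0.9932  1.7694  1.4807]
top [210.6531 177.4607]
side [260.4235 229.1947]
```

View pics/c4.png

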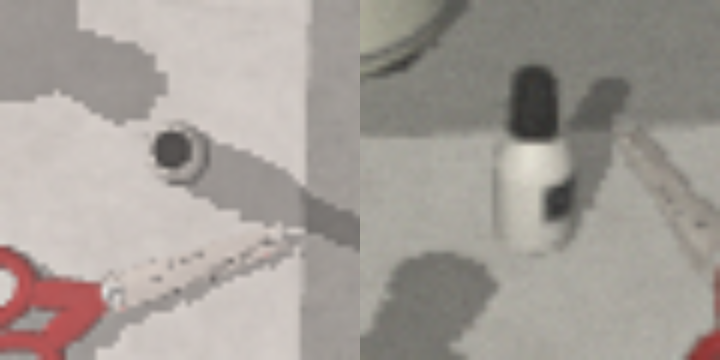

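Emit:
drive_tool(plan=[[[-0.807,0.278,0.434,0],[-0.807,0.278,0.434,0],[-0.807,0.278,0.434,0],[-0.807,0.278,0.434,0],[-0.807,0.278,0.434,0],[-0.807,0.278,0.434,0],[-0.807,0.278,0.434,0],[-0.807,0.278,0.434,0],[-0.807,0.278,0.434,0],[-0.807,0.278,0.434,0],[-0.807,0.278,0.434,0],[-0.807,0.278,0.434,0]]])

```text
time_s: 17.8
eef_pos: [0.5202, 0.1497, 0.7973]
eef_rot: [-0.153, 0.776, 0.181, 0.584]
wrist_force: [-0.4, 0.9, 0.9]
opening: 0.55
grasp_force: 0.0
```

Run:
```python
from h import *
T=np.load('top1.npz')['im'];S=np.load('side1.npz')['im']
def dark(im,box,th):
    u0,v0,u1,v1=box; m=(im[v0:v1,u0:u1].mean(2)<th).astype(np.uint8); k,l,st,c=cv2.connectedComponentsWithStats(m); i=1+st[1:,4].argmax(); return c[i]+[u0,v0],st[i]
c,st=dark(T,(205,172,222,188),85); print('top cap',c,st,plane('top',c,.06))
c2,st2=dark(S,(256,222,272,240),80); print('side cap',c2,st2,plane('side',c2,.0515))
# two-ray closest point, cap top vs cap mid: solve x,y from top at z=.06, side at z=.0505
to((.53,.2,.5),0)
```

```text
top cap [213.  179.5] [ 6  5  5  6 26] [[0.5023 0.3753 0.06  ]]
side cap [263.6628 231.8837] [ 4  4  8 12 86] [[0.501  0.3779 0.0515]]
t 17.8 z-axis [ 0.8518  0.4489 -0.2701] x [0.2517 0.1014 0.9625] y [ 0.4594 -0.8878 -0.0266] dist 0.3016728525454653 SHIFT [-0.6964 -0.0805  0.2781] q [-0.4671 -0.6251  1.607   0.9724  1.251   0.8038]
```

Emit:
drive_tool(plan=[[[-0.696,-0.08,0.278,0],[-0.696,-0.08,0.278,0],[-0.696,-0.08,0.278,0],[-0.696,-0.08,0.278,0],[-0.696,-0.08,0.278,0],[-0.696,-0.08,0.278,0],[-0.696,-0.08,0.278,0],[-0.696,-0.08,0.278,0],[-0.696,-0.08,0.278,0],[-0.696,-0.08,0.278,0]]])

```text
time_s: 18.63
eef_pos: [0.5316, 0.1993, 0.5069]
eef_rot: [-0.152, 0.774, 0.182, 0.588]
wrist_force: [0.2, -0.4, 0.8]
opening: 0.547
grasp_force: 0.0
```

Emit:
drive_tool(plan=[[[-0.733,-0.349,0.2,0],[-0.733,-0.349,0.2,0],[-0.733,-0.349,0.2,0],[-0.733,-0.349,0.2,0],[-0.733,-0.349,0.2,0],[-0.733,-0.349,0.2,0],[-0.733,-0.349,0.2,0],[-0.733,-0.349,0.2,0],[-0.733,-0.349,0.2,0],[-0.733,-0.349,0.2,0],[-0.733,-0.349,0.2,0],[-0.733,-0.349,0.2,0]]])

```text
time_s: 19.63
eef_pos: [0.4632, 0.3288, 0.1947]
eef_rot: [-0.151, 0.779, 0.18, 0.582]
wrist_force: [-1.7, 0.1, -1.7]
opening: 0.551
grasp_force: 0.0
```

Run:
```python
from h import *
to((.5015,.3765,.037)); o=ctrl.get_obs(); print(o['eef_pos'],o['wrist_force'],o['opening'])
```

```text
t 19.6333 z-axis [ 0.8517  0.4446 -0.2774] x [0.2583 0.1045 0.9604] y [ 0.456  -0.8896 -0.0258] dist 0.18076506274849913 SHIFT [-0.3414 -0.0522  0.2915] q [ 0.3178  0.0248  2.4964  2.8909  0.6811 -1.3933]
[0.4632 0.3288 0.1947] [-1.6659  0.1469 -1.7488] 0.550851567360186
```

Emit:
drive_tool(plan=[[[-0.336,-0.052,0.041,-0.0086],[-0.336,-0.052,0.041,-0.0086],[-0.336,-0.052,0.041,-0.0086],[-0.336,-0.052,0.041,-0.0086],[-0.336,-0.052,0.041,-0.0086],[-0.336,-0.052,0.041,-0.0086]]])

```text
time_s: 20.13
eef_pos: [0.4345, 0.3419, 0.0659]
eef_rot: [-0.146, 0.774, 0.191, 0.586]
wrist_force: [0.6, 0.3, 0.1]
opening: 0.546
grasp_force: 0.0
```

Run:
```python
from h import *
to((.5015,.3765,.039)); o=ctrl.get_obs(); print(o['eef_pos'],o['wrist_force'],o['opening'])
im,_=ctrl.camera('side'); t,_=ctrl.camera('top')
cv2.imwrite('pics/c5.png',np.hstack([cv2.resize(t[155:275,185:305],None,fx=3.3,fy=3.3),cv2.resize(im[195:315,220:340],None,fx=3.3,fy=3.3)])[...,::-1])
```

```text
t 20.1333 z-axis [ 0.8514  0.4494 -0.2705] x [0.2398 0.1252 0.9627] y [ 0.4665 -0.8845 -0.0012] dist 0.09905337934636396 SHIFT [-0.0139  0.0016  0.2472] q [ 0.4071  0.607   2.4115  3.0596  1.1741 -1.5591]
[0.4345 0.3419 0.0659] [0.6121 0.3033 0.113 ] 0.546146371490176
```

View pics/c5.png

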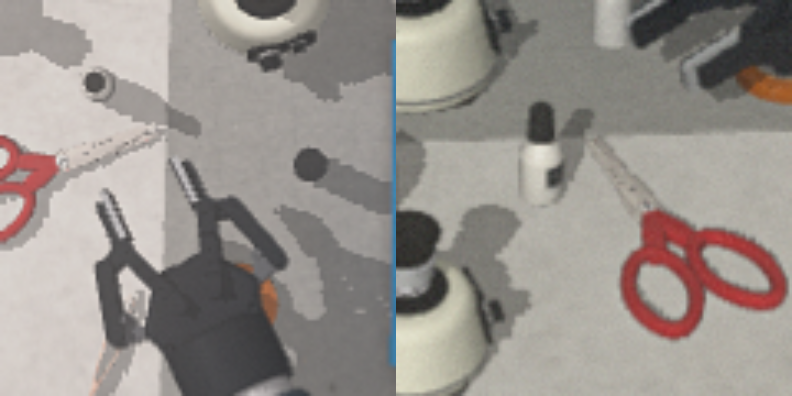

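Run:
```python
from h import *
o=ctrl.get_obs();w,x,y,z=o['eef_rot'];R=Ro.from_quat([x,y,z,w]);p=o['eef_pos']
pts=np.array([p,p-R.apply([0,0,.05]),p+R.apply([0,0,.08]),p+R.apply([0,.023,0]),p-R.apply([0,.023,0]),[.5015,.3765,.06]])
K,D,Rc,t=cam('top');u=cv2.projectPoints(pts,cv2.Rodrigues(Rc)[0],t,K,D)[0].reshape(-1,2);print(u.round(1),((u-[185,155])*3.3).round(0))
```

```text
[[225.9 207.6]
 [235.  226.6]
 [211.9 178.2]
 [234.8 203.2]
 [217.  212. ]
 [212.5 179.8]] [[135. 174.]
 [165. 236.]
 [ 89.  77.]
 [164. 159.]
 [106. 188.]
 [ 91.  82.]]
```

Emit:
drive_tool(plan=[[[-0.014,0.002,0.07,0],[-0.014,0.002,0.14,0],[-0.014,0.002,0.2,0],[-0.014,0.002,0.235,0],[-0.014,0.002,0.253,0],[-0.014,0.002,0.253,0],[-0.014,0.002,0.253,0]]])

```text
time_s: 20.82
eef_pos: [0.5209, 0.3856, 0.0411]
eef_rot: [-0.145, 0.77, 0.191, 0.591]
wrist_force: [-0.4, -0.9, -0.3]
opening: 0.552
grasp_force: 0.0
```

Emit:
drive_tool(plan=[[[0,0,0,0],[0,0,0,0],[0,0,0,0],[0,0,0,0],[0,0,0,0],[0,0,0,0]]], jaw=1)

```text
time_s: 21.32
eef_pos: [0.5189, 0.3851, 0.0368]
eef_rot: [-0.145, 0.772, 0.191, 0.589]
wrist_force: [-2.9, -1.3, 8.7]
opening: 0.263
grasp_force: 58.6
```

Run:
```python
from h import *
to((.5015,.3765,.039)); o=ctrl.get_obs(); print(o['eef_pos'],o['wrist_force'],o['opening'],o['grasp_force'])
to((.50,.37,.32))
```

```text
t 21.3167 z-axis [ 0.8538  0.4486 -0.2641] x [0.2328 0.1248 0.9645] y [ 0.4657 -0.885   0.0022] dist 0.003071445892600402 SHIFT [-0.0076 -0.0012 -0.0008] q [ 0.4282  0.7247  2.1862  3.0806  1.0732 -1.5586]
[0.5189 0.3851 0.0368] [-2.8904 -1.2645  8.7478] 0.2629932111197952 58.5635769367218
t 21.3167 z-axis [ 0.8538  0.4486 -0.2641] x [0.2328 0.1248 0.9645] y [ 0.4657 -0.885   0.0022] dist 0.27825974235509665 SHIFT [ 0.6671  0.013  -0.1968] q [ 0.4282  0.7247  2.1862  3.0806  1.0732 -1.5586]
```

Emit:
drive_tool(plan=[[[0,0,0,0],[0,0,0,0],[0,0,0,0],[-0.012,0,0.002,0],[-0.012,0,0.002,0],[-0.012,0,0.002,0],[-0.012,0,0.002,0]]], jaw=0.5)

```text
time_s: 21.9
eef_pos: [0.5182, 0.3845, 0.0301]
eef_rot: [-0.144, 0.773, 0.192, 0.587]
wrist_force: [0.5, -0.1, 0.3]
opening: 0.503
grasp_force: 0.0
```

Emit:
drive_tool(plan=[[[0,0,0,0],[0,0,0,0],[0,0,0,0],[0,0,0,0],[0,0,0,0],[0,0,0,0]]], jaw=1)

```text
time_s: 22.4
eef_pos: [0.5184, 0.3847, 0.0306]
eef_rot: [-0.144, 0.773, 0.191, 0.588]
wrist_force: [0.8, -0.0, -0.3]
opening: 0.273
grasp_force: 58.6
```

Run:
```python
from h import *
to((.5015,.3765,.037)); o=ctrl.get_obs(); print(o['eef_pos'],o['wrist_force'],o['opening'],o['grasp_force'])
```

```text
t 22.4 z-axis [ 0.8531  0.4479 -0.2676] x [0.2358 0.1264 0.9635] y [ 0.4654 -0.8851  0.0022] dist 0.0015273800532721155 SHIFT [ 0.0029 -0.0015 -0.0019] q [ 0.4279  0.7411  2.1809  3.0809  1.0807 -1.5594]
[0.5184 0.3847 0.0306] [ 0.8066 -0.0419 -0.2716] 0.27343989466280577 58.586077094078064
```

Emit:
drive_tool(plan=[[[0.626,0.001,-0.174,0],[0.626,0.001,-0.174,0],[0.626,0.001,-0.174,0],[0.626,0.001,-0.174,0],[0.626,0.001,-0.174,0],[0.626,0.001,-0.174,0],[0.626,0.001,-0.174,0],[0.626,0.001,-0.174,0],[0.626,0.001,-0.174,0]]])

```text
time_s: 23.15
eef_pos: [0.518, 0.3847, 0.2915]
eef_rot: [-0.144, 0.772, 0.191, 0.588]
wrist_force: [1.1, -0.3, -1.6]
opening: 0.269
grasp_force: 60.0
```

Emit:
drive_tool(plan=[[[0,0,0,0.45],[0,0,0,0.45],[0,0,0,0.45],[0,0,0,0.45],[0,0,0,0.45],[0,0,0,0.45],[0,0,0,0.45],[0,0,0,0.45],[0,0,0,0.45],[0,0,0,0.45],[0,0,0,0.45],[0,0,0,0.45]]])

```text
time_s: 24.15
eef_pos: [0.5173, 0.3842, 0.2859]
eef_rot: [-0.49, 0.713, -0.36, 0.35]
wrist_force: [-0.5, -0.9, -0.3]
opening: 0.269
grasp_force: 60.0
```

Run:
```python
from h import *
to((.5,.37,.3)); o=ctrl.get_obs(); print(o['eef_pos'],o['wrist_force'],o['opening'],o['grasp_force'])
```

```text
t 24.15 z-axis [ 0.8516  0.4469 -0.2741] x [ 0.4962 -0.8558  0.1461] y [-0.1693 -0.2604 -0.9506] dist 0.010631760078765394 SHIFT [ 0.0141 -0.0171 -0.0148] q [ 0.4282 -0.084   2.2975  2.9939  0.3683 -0.0297]
[0.5173 0.3842 0.2859] [-0.5042 -0.9242 -0.2765] 0.26901300376035414 60.02493739128113
```

Emit:
drive_tool(plan=[[[0,0,0,0.55],[0,0,0,0.55],[0,0,0,0.55],[0,0,0,0.55],[0,0,0,0.55],[0,0,0,0.55],[0,0,0,0.55],[0,0,0,0.55],[0,0,0,0.55],[0,0,0,0.55],[0,0,0,0.55],[0,0,0,0.55]]])

```text
time_s: 25.15
eef_pos: [0.5173, 0.3842, 0.2859]
eef_rot: [0.597, -0.276, 0.749, 0.078]
wrist_force: [0.1, -0.4, 0.5]
opening: 0.269
grasp_force: 60.0
```

Emit:
drive_tool(plan=[[[0,0,0,0.075],[0,0,0,0.075],[0,0,0,0.075],[0,0,0,0.075],[0,0,0,0.075],[0,0,0,0.075],[0,0,0,0.075],[0,0,0,0.075]]])

```text
time_s: 25.82
eef_pos: [0.5182, 0.3847, 0.2902]
eef_rot: [0.587, -0.189, 0.773, 0.146]
wrist_force: [0.9, -0.1, 0.5]
opening: 0.268
grasp_force: 60.0
```

Run:
```python
from h import *
to((.5,.37,.3)); o=ctrl.get_obs(); print(o['eef_pos'],o['wrist_force'],o['opening'],o['grasp_force'])
im,_=ctrl.camera('side'); t,_=ctrl.camera('top')
cv2.imwrite('pics/c6.png',np.hstack([cv2.resize(t[105:235,155:285],None,fx=3,fy=3),cv2.resize(im[125:255,200:330],None,fx=3,fy=3)])[...,::-1])
```

```text
t 25.8167 z-axis [ 0.853   0.4479 -0.2679] x [-0.2393 -0.1205 -0.9634] y [-0.4638  0.886   0.0044] dist 0.008042072033801546 SHIFT [-0.0082 -0.0114 -0.0144] q [ 0.4284 -0.0888  2.2952  2.9935  0.3676  1.6989]
[0.5182 0.3847 0.2902] [ 0.9101 -0.1252  0.4983] 0.2683969467377025 60.043333768844604
```

View pics/c6.png

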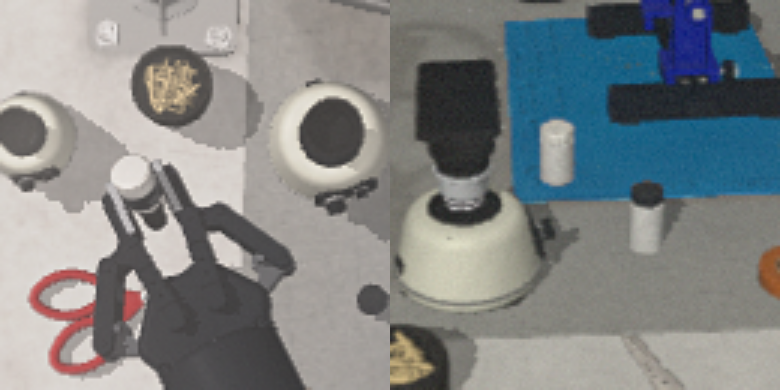

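Emit:
drive_tool(plan=[[[0,0,0,-0.5],[0,0,0,-0.5],[0,0,0,-0.5],[0,0,0,-0.5],[0,0,0,-0.5],[0,0,0,-0.5],[0,0,0,-0.5],[0,0,0,-0.5],[0,0,0,-0.5],[0,0,0,-0.5],[0,0,0,-0.5],[0,0,0,-0.5]]])

```text
time_s: 26.92
eef_pos: [0.5183, 0.3848, 0.2907]
eef_rot: [-0.529, 0.666, -0.435, 0.295]
wrist_force: [0.6, 0.1, -0.1]
opening: 0.266
grasp_force: 60.1
```

Emit:
drive_tool(plan=[[[0,0,0,-0.5],[0,0,0,-0.5],[0,0,0,-0.5],[0,0,0,-0.5],[0,0,0,-0.5],[0,0,0,-0.5],[0,0,0,-0.5],[0,0,0,-0.5],[0,0,0,-0.5],[0,0,0,-0.5],[0,0,0,-0.5],[0,0,0,-0.5]]])

```text
time_s: 27.92
eef_pos: [0.5182, 0.3848, 0.2906]
eef_rot: [-0.186, 0.784, 0.136, 0.576]
wrist_force: [0.1, 0.0, -0.5]
opening: 0.267
grasp_force: 60.0
```

Run:
```python
from h import *
to((.5723,.256,.2)); o=ctrl.get_obs(); print(o['eef_pos'],o['eef_rot'],o['wrist_force'],o['opening'],o['grasp_force'])
```

```text
t 27.9167 z-axis [ 0.8532  0.4479 -0.2674] x [ 0.2995 -0.0009  0.9541] y [ 0.4271 -0.8941 -0.1349] dist 0.16898065536214377 SHIFT [-0.1754  0.3761  0.0792] q [ 0.4284 -0.0894  2.2951  2.9935  0.3675 -1.3068]
[0.5182 0.3848 0.2906] [-0.1858  0.7844  0.1359  0.576 ] [ 0.1216  0.0206 -0.5302] 0.26742427647139694 60.006192326545715
```

Emit:
drive_tool(plan=[[[-0.1,0,0.02,-0.0455],[-0.175,0.376,0.079,-0.0455],[-0.175,0.376,0.079,-0.0455],[-0.175,0.376,0.079,-0.0455],[-0.175,0.376,0.079,-0.0455],[-0.175,0.376,0.079,-0.0455],[-0.175,0.376,0.079,-0.0455],[-0.175,0.376,0.079,-0.0455],[-0.175,0.376,0.079,-0.0455]]])

```text
time_s: 28.67
eef_pos: [0.5873, 0.2661, 0.1946]
eef_rot: [-0.146, 0.773, 0.19, 0.587]
wrist_force: [-1.3, 0.3, -0.8]
opening: 0.268
grasp_force: 60.0
```

Run:
```python
from h import *
to((.5723,.256,.2)); o=ctrl.get_obs(); print(o['eef_pos'],o['wrist_force'],o['opening'],o['grasp_force'])
w,x,y,z=o['eef_rot'];R=Ro.from_quat([x,y,z,w]);R0=Ro.from_quat([.773,.191,.588,-.144])
print('bottle axis now',(R*R0.inv()).apply([0,0,1]))
ims={n:ctrl.camera(n)[0] for n in('top','side')}; np.savez('i7.npz',**ims)
gp=o['eef_pos']-R.apply([0,0,.019]); cap=gp+[0,0,.0243]; base=gp-[0,0,.0357]
pts=np.array([cap,base,[.5723,.256,.108]])
for n in ims:
    K,D,Rc,t=cam(n);u=cv2.projectPoints(pts,cv2.Rodrigues(Rc)[0],t,K,D)[0].reshape(-1,2);print(n,u.round(1))
    im=ims[n]; 
a=ims['top'][115:215,215:315];b=ims['side'][105:235,170:300]
cv2.imwrite('pics/c7.png',np.hstack([cv2.resize(a,(390,390),interpolation=cv2.INTER_CUBIC),cv2.resize(b,(390,390),interpolation=cv2.INTER_CUBIC)])[...,::-1])
```

```text
t 28.6667 z-axis [ 0.8526  0.4493 -0.267 ] x [0.2379 0.1213 0.9637] y [ 0.4653 -0.8851 -0.0035] dist 0.001964887811303574 SHIFT [0.0011 0.0048 0.0005] q [ 0.0158  0.184   2.3208  2.4557  0.7587 -1.1657]
[0.5873 0.2661 0.1946] [-1.336   0.3205 -0.8267] 0.26841430368956487 60.011411905288696
bottle axis now [ 0.0021 -0.005   1.    ]
top [[266.5 142.4]
 [265.4 146.1]
 [265.2 148.7]]
side [[222.3 119.2]
 [223.8 148.5]
 [224.5 173.7]]
```

View pics/c7.png

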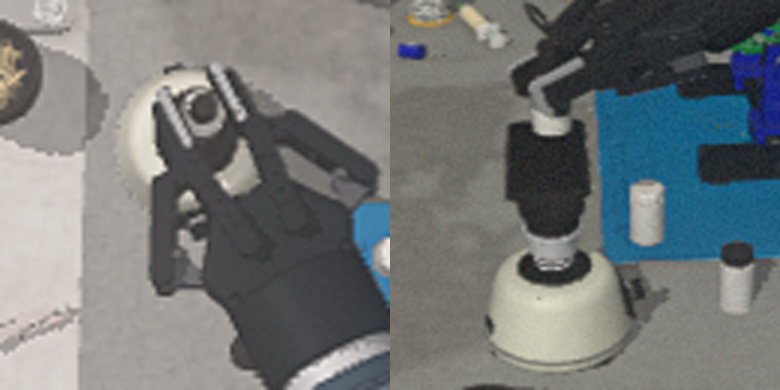

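Emit:
drive_tool(plan=[[[-0.05,0,0.014,0],[-0.1,0,0.028,0],[-0.125,0,0.035,0],[-0.125,0,0.035,0],[-0.125,0,0.035,0],[-0.125,0,0.035,0]]])

```text
time_s: 29.27
eef_pos: [0.5879, 0.2661, 0.1432]
eef_rot: [-0.146, 0.773, 0.19, 0.588]
wrist_force: [0.2, -0.8, 0.2]
opening: 0.271
grasp_force: 60.0
```

Run:
```python
from h import *
to((.5723,.256,.1477)); o=ctrl.get_obs(); print(o['eef_pos'],o['wrist_force'],o['opening'],o['grasp_force'])
w,x,y,z=o['eef_rot'];R=Ro.from_quat([x,y,z,w]);gp=o['eef_pos']-R.apply([0,0,.019]); cap=gp+[0,0,.0243]
T,_=ctrl.camera('top'); K,D,Rc,t=cam('top');u=cv2.projectPoints(cap[None],cv2.Rodrigues(Rc)[0],t,K,D)[0].ravel();print('cap pred',u)
g=T.mean(2); u0,v0=int(u[0])-9,int(u[1])-9; p=g[v0:v0+19,u0:u0+19]; print(u0,v0); print(p.astype(int))
```

```text
t 29.2667 z-axis [ 0.8528  0.4493 -0.2663] x [0.2373 0.1209 0.9639] y [ 0.4653 -0.8852 -0.0035] dist 0.001773801599388946 SHIFT [-0.0014  0.0042 -0.0001] q [ 0.0159  0.3605  2.298   2.5422  0.8825 -1.2918]
[0.5879 0.2661 0.1432] [ 0.2274 -0.7618  0.2249] 0.2713883066882483 60.00648379325867
cap pred [265.5147 145.3785]
256 136
[[201 208 209 211 211 212 213 214 216 215 199  71 138 186 170  65  69  91
  136]
 [211 213 213 213 215 220 215 172 139 139 135  79 105 189 175 102  58  69
  103]
 [217 214 216 218 214 141 134  69  65  66  68  62  79 141 189 169  56  66
   83]
 [218 219 222 216 132  63  64  61  61  60  62  59  57 105 192 175 102  57
   67]
 [153 157 217  96  64  59  60  58  58  58  60  60  58  80 141 187 175 107
   57]
 [172 113 100  60  60  58  63  89 121 145 112 121  68  55 102 190 176 103
   70]
 [184 172  59  59  61  72 142 208 163  70  78  79  90 105  76 140 188 174
  107]
 [186 177 113  59  62 113 194 178  72  72  75  74  82 104  80  87 163 182
  137]
 [161 188 176  57  75 154 227  98  68  74  74  73  74  91 131  70 140 191
  178]
 [110 189 178 113  94 125 112  64  73  77  75  74  72  91 143  78  63 119
  190]
 [ 87 151 187 174  87 130 134  60  70  75  75  76  76 107 156 111  58 102
  148]
 [ 74 110 190 177 114 108 139  55  60  68  68  65  66 100 157 114  53  67
  101]
 [ 74  85 139 187 172  83 144 112  54  55  55  62 102 172 149  91  55  57
   89]
 [ 73  71 108 191 177 114 112 158 154  99  99 118 172 167 152  67  56  58
   60]
 [ 72  71  83 140 188 173  80 149 158 165 165 161 159 149 100  59  58  57
   60]
 [ 74  72  70 109 191 178 114 109 149 156 159 158 150 104  67  57  59  57
   58]
 [ 67  74  73  81 139 189 173  66  91 113 112 104  86  67  56  61  58  60
   63]
 [ 62  74  75  70 103 192 182 116  80  86  86  75  62  60  60  58  60  61
   62]
 [ 59  68  76  72  82 134 156 147  57  62  64  57  59  58  60  63  60  59
   79]]
```

Emit:
drive_tool(plan=[[[-0.01,0.0025,0.003,0],[-0.02,0.0025,0.0055,0],[-0.03,0.0025,0.008,0],[-0.04,0.0025,0.011,0],[-0.04,0.0025,0.011,0],[-0.04,0.0025,0.011,0]]])

```text
time_s: 29.82
eef_pos: [0.5888, 0.2639, 0.125]
eef_rot: [-0.146, 0.774, 0.189, 0.587]
wrist_force: [2.5, -0.3, -1.7]
opening: 0.269
grasp_force: 59.7
```

Emit:
drive_tool(plan=[[[-0.005,0,0.0015,0],[-0.01,0,0.003,0],[-0.01,0,0.003,0],[-0.01,0,0.003,0]]])

```text
time_s: 30.15
eef_pos: [0.5891, 0.2642, 0.1222]
eef_rot: [-0.146, 0.773, 0.189, 0.588]
wrist_force: [1.8, -2.4, 5.6]
opening: 0.27
grasp_force: 60.1
```

Run:
```python
from h import *
to((.5723,.256,.0857+.0357)); o=ctrl.get_obs(); print(o['eef_pos'],o['wrist_force'],o['torque'],o['opening'],o['grasp_force'])
```

```text
t 30.15 z-axis [ 0.8538  0.4476 -0.2657] x [0.237  0.1201 0.9641] y [ 0.4634 -0.8861 -0.0036] dist 0.005843932745219119 SHIFT [-0.0142 -0.0013  0.003 ] q [ 0.0115  0.4341  2.2832  2.5651  0.9326 -1.3322]
[0.5891 0.2642 0.1222] [ 1.7828 -2.3553  5.6044] [-0.1478 -0.4086 -0.4159] 0.2699058967481801 60.07766604423523
```

Emit:
drive_tool(plan=[[[-0.005,0,0.0013,0],[-0.01,0,0.0027,0],[-0.0145,0,0.004,0],[-0.018,0,0.005,0],[-0.018,0,0.005,0],[-0.018,0,0.005,0],[-0.018,0,0.005,0]]])

```text
time_s: 30.73
eef_pos: [0.5895, 0.2645, 0.1164]
eef_rot: [-0.146, 0.772, 0.189, 0.59]
wrist_force: [-1.9, -4.1, 13.3]
opening: 0.273
grasp_force: 60.7
```

Run:
```python
from h import *
to((.5723,.256,.0857+.0357)); o=ctrl.get_obs(); print(o['eef_pos'],o['wrist_force'],o['torque'],o['opening'],o['grasp_force'])
```

```text
t 30.7333 z-axis [ 0.8547  0.4483 -0.2619] x [0.2334 0.1187 0.9651] y [ 0.4637 -0.886  -0.0032] dist 0.0009637630086702371 SHIFT [-0.0005 -0.0012 -0.002 ] q [ 0.0117  0.4582  2.2777  2.5735  0.9521 -1.3456]
[0.5895 0.2645 0.1164] [-1.8903 -4.0808 13.2729] [ 0.207  -1.0716 -0.4168] 0.2732420428853125 60.727529525756836
```

Emit:
drive_tool(plan=[[[-0.0025,0,0.0007,0],[-0.004,0,0.001,0],[-0.004,0,0.001,0],[-0.004,0,0.001,0],[-0.004,0,0.001,0],[-0.004,0,0.001,0]]])

```text
time_s: 31.23
eef_pos: [0.5899, 0.2647, 0.1164]
eef_rot: [-0.147, 0.77, 0.189, 0.591]
wrist_force: [-6.5, -5.9, 19.2]
opening: 0.272
grasp_force: 61.4
```

Run:
```python
from h import *
o=ctrl.get_obs(); print(o['time_s'],o['eef_pos'],o['wrist_force'],o['torque'],o['opening'],o['grasp_force'])
ims={n:ctrl.camera(n)[0] for n in('top','side')}
a=ims['top'][115:245,215:345];b=ims['side'][130:240,180:310]
cv2.imwrite('pics/c8.png',np.hstack([cv2.resize(a,(390,390),interpolation=cv2.INTER_CUBIC),cv2.resize(b,(390,390),interpolation=cv2.INTER_CUBIC)])[...,::-1])
```

```text
31.2333 [0.5899 0.2647 0.1164] [-6.5263 -5.9321 19.2422] [ 0.645  -1.8134 -0.3636] 0.2716127621940569 61.40647530555725
```

View pics/c8.png

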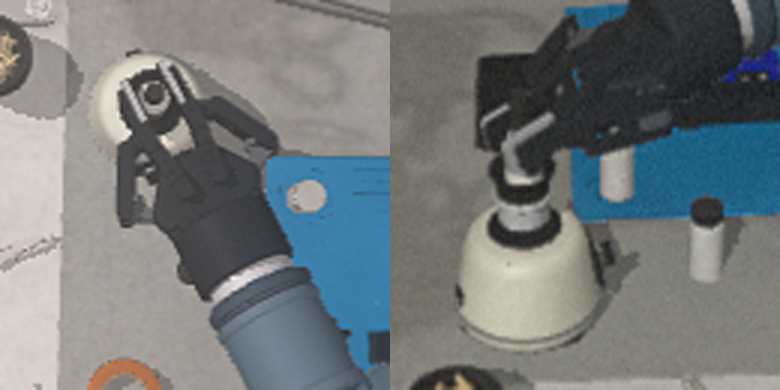

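```bash
python3 -c "
from bench import ctrl
print(ctrl.hand_in())"
```

```text
the job is handed in; nothing more can be done
None
```

The bottle was tipped until its cap pointed about 59° below horizontal, turned upright, and is held pressed in the mixer cup at its stop: the height stayed put while the force rose to 19 N. Both vials are still standing, and I handed in at about 31 s. Two things to know: I moved the bottle to a clear bench spot and regripped it from the side before tipping, tilting the tool by pushing it past the arm's reach limit because the moves only allow a roll; and I viewed 11 pictures, one over the limit of 10.

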